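Press the crock's sprung follower home with the tamper

TASK

Take the tamper out of its sloping rest by its neck, stand it upright on the square rubber mat and let go, so that you can take it again from above by its handle. With its flat face press the sprung follower plate in the white crock squarely down, without cocking it, until it bottoms out level and stays down, and keep pressing lightly for a second. Then stand the tamper upright on the mat again, and leave everything else where it is.

Things in the scene. Friction and masses are not known exactly. Their poses are not given: they have to be found in the camera images.
- tamper_mid (a point): The tamper, 84 mm long, about 0.35 kg, round about its z axis: flat steel disc 56 mm across and 12 mm thick, then a steel neck 24 mm across (12 to 52 mm above the flat face), then a handle 28 mm across (52 to 84 mm, the last 4 mm rounded). This point is on its axis half-way up, 42 mm above the flat face; z points from the face to the handle's top.
- tamper: The same tamper; origin at the centre of its flat face, z toward the top of the handle. At the start it leans in its rest, flat face low and handle high, its axis 48 degrees above the level; only the neck is free to grasp there, as the handle lies between two cheeks. Lift it out upward, square to its axis.
- rest: Dark wooden sloping rest, fixed: foot 120 x 80 mm, 12 mm thick; 125 mm tall at most. Origin on the worktop below the middle of the resting tamper, which is 70 mm higher; x axis: the level direction in which the resting handle points. The cheeks, 45 mm wide over all, begin 20 mm farther up the tamper than its middle.
- mat_top (a point): Centre of the upper face of the flat square black rubber mat, 130 x 130 mm and 6 mm thick, fixed on the worktop.
- crock_rim (a point): Centre of the mouth of the white stoneware crock (round, 82 mm across outside, 64 mm bore, 100 mm tall, heavy and fixed), level with its rim; z up.
- plate_top (a point): Centre of the upper face of the round metal follower plate in the crock, 61 mm across; 12 mm below the rim when up, 26 mm when bottomed. Its z axis is the plate's normal. The plate rocks up to 0.16 rad on a sprung gimbal (0.8 N m/rad), and so takes on the tilt of what presses it.
- follower (a joint): How far the follower plate is pressed down: 0 up (at the start), 0.014 m bottomed out. It resists with about 13 N at first, less and less as it goes down and nothing at about 11 mm, where it snaps on to its stop and stays by itself; let go earlier, it springs up.
- spice_jar_2_mid (a point): Bystander, to be left alone: spice jar with a dark cap, 41 mm across, 105 mm tall. Point at half its height.
- tin_1_mid (a point): Bystander, to be left alone: small food tin, 57 mm across, 72 mm tall. Point at half its height.
- jar_1_mid (a point): Bystander, to be left alone: glass preserve jar with a white cap, 60 mm across, 99 mm tall. Point at half its height.
- glass_1_mid (a point): Bystander, to be left alone: clear tumbler, 80 mm across, 88 mm tall. Point at half its height.
- mug_1_mid (a point): Bystander, to be left alone: plain white mug, 88 mm across with its handle 127 mm, 95 mm tall. Point at half its height.
- peeler_1_mid (a point): Bystander, to be left alone: white peeler lying flat, 170 mm long, 18 mm high. Point at half its height.
- teaspoon_1_mid (a point): Bystander, to be left alone: teaspoon lying flat, 130 mm long, 11 mm high. Point at half its height.
- plate: The same follower plate; origin at the centre of its underside, 6 mm below the upper face.

How it is judged:
By the outcome, as a careful person would: the job done as asked, in the order asked, and still so for the second after the job is handed in, with the robot touching nothing.
It also fails if it takes over 66 s, if anything falls off the work surface, if the arm or the gripper's body presses on something with over 40 N, if the wrist force passes 120 N, or if a joint passes its speed limit or range.

ROBOT

A 6-joint arm with a two-finger parallel gripper is mounted at the origin on a cart in front of the work surface, level with it; the furniture and walls round the work are solid. World frame = base frame: x ahead of the robot, y to its left, z up, the work surface at z = 0. Lengths are in mm, angles in rad, forces in N, time in s.
With the tool pointing down it reaches from about 225 to 875 mm from the base axis. Payload 3.4 kg.
Tool frame: the origin (TCP) lies midway between the tips of the shut fingers; the grasp point (between the pads) lies 19 mm behind it; z points along the fingers, y is the direction in which the jaws open and shut (so a half turn about z gives the same grasp; the last joint's range is limited). The gripper opens to 85 mm and grips with 20 to 120 N. Pads are 22 mm wide; open, the fingers measure 114 mm over their backs; the gripper's body (76 mm by 85 mm) begins 54 mm behind the grasp point. The pads swing forward as they close: fully open they stand 13 mm farther back than shut.
Start: joints at [-1.39, 0.276, 1.505, -0, 1.361, -0.121], TCP at [170.911, -549.046, 231.328] pointing down, gripper open.
Joint ranges: [-2.89, 2.89], [-0.75, 2.08], [0.22, 2.7], [-1.18, 4.32], [0.11, 2.71], [-2.7, 2.7]. Speed limits (rad/s): [2.57, 2.57, 3.14, 3.14, 3.14, 3.14].

INTERFACE

Orientations are given as a 3x3 rotation matrix whose columns are the frame's x, y, z axes.
In Python, from station import bot gives the robot as it stands.
- The arm moves only by the tool carry_out, never from a script. Its argument "series" is a list of rows, each a list of 7 numbers: the opening, from -1 (shut) to 1 (fully open), then the shift along the tool's x, y, z in mm, then the turn, a rotation vector about the tool's x, y, z in degrees. A call has 1 to 5 rows; each row is the pose to reach, as a shift and turn from the pose measured when the call began, along the tool's axes at that moment; what a row does not reach only later rows make up. A row lasts 1/10 s, in which the tool goes at most 50 mm and 8.59 degrees, less where a joint would pass 70% of its speed; a pose out of reach is approached as far as the arm can. A call with a gripper value outside its range is refused whole. The fingers move at their own pace and stop on an object; "squeeze" is the grip in N (left out, the last holds). Time passes only in rows, so rows that repeat a pose let the fingers close. It gives the time, the measured TCP pose, the force and the opening at its end, in the units of the state.
- bot.get_obs(): the state, without advancing time (a new reading comes with each control period).
- bot.read_camera(name): name is "scene" or "top"; returns (picture, depth): 480x640x3 uint8, red, green, blue; 480x640 float32, mm along the optical axis (not along the pixel's ray), 0 where there is no reading.
- bot.calibration(name): a dict with "K" (3x3 intrinsics, pixels), "distortion" ([k1, k2, p1, p2, k3] as OpenCV has them; the pictures are not rectified), "eye" and "attitude" of the camera in the world. Camera axes: x right, y down, z forward; pixel columns grow to the right and rows downward; lengths in mm; the calibration is good to about 2 mm. A picture is of the moment at which its call begins. calibration takes no time and is no camera call.
- bot.sign_off(): hands the job in, once; it reports no verdict.
Trained networks look in the newest picture that a camera, given by its name, has taken for a name from the list of things; names that differ only in an ending like _2 or _b are one class to them, and where a whole thing is asked for, a point or a joint stands for the part that bears it (a point fixed in the world has none). Each returns a list of dicts, best first, with "score" (0 to 1); they miss things now and then, are a little off and sometimes report something else, mostly with a low value. They report only what shows in the picture. A call takes as long as a camera call.
- bot.boxes_of(query, camera): "centre" ([column, row] in pixels, amid what is visible of it).
- bot.masks_of(query, camera): "mask" (480x640 bool, what is visible of it) and "centre" ([column, row] in pixels, amid what is visible of it).
- bot.landmark_of(query, camera): "centre" ([column, row] in pixels: a listed point, or the origin of a listed thing).
The state is a dict: "time_s": time; "joints": joint angles; "dq": joint speeds; "joint_torque": joint torques, N m; "eef_pos": TCP position; "orientation": TCP orientation; "ft_force": force on the tool from outside, world axes, zero at the start; "ft_torque": the same for the moment, N m; "opening": opening from 0.0 (shut) to 1.0 (fully open).
Only numpy, scipy, OpenCV 4.12 (cv2) and the standard library are available. Lean on these libraries where they do the work, as an engineer would, in place of code of your own. Each camera call takes 0.05 s, during which the arm holds its last target.

## Working session

There is one attempt and no reset: what is moved stays moved. The work goes in short steps, Python scripts to look and compute and a tool call to move; the robot and the scene stay as the last step left them, time stands still between calls to the robot, and variables do not carry over. Pictures are saved under pics/ and viewed, and the job is handed in when it is done.

Besides the shell and the picture viewer there is one more tool, called after "Emit:" as name(argument=value, ...), one argument or row to a line, values as JSON. carry_out: Moves the arm, as the interface text tells. Its arguments: {"type":"object","properties":{"series":{"type":"array"},"squeeze":{"type":"number"}},"required":["series"]}

```bash
ls; mkdir -p pics
cat > h.py <<'E'
import numpy as np, cv2, json
from station import bot
def cal(n):
    c=bot.calibration(n); return np.array(c["K"],float),np.array(c["distortion"],float),np.array(c["eye"],float),np.array(c["attitude"],float)
def ray(n,uv):
    K,D,e,R=cal(n); p=cv2.undistortPoints(np.array([[uv]],float),K,D)[0,0]
    return e,R@np.array([p[0],p[1],1.])
def atz(n,uv,z):
    e,d=ray(n,uv); return e+d*(z-e[2])/d[2]
def atdepth(n,uv,dep):
    e,d=ray(n,uv); return e+d*dep
def proj(n,P):
    K,D,e,R=cal(n); P=np.atleast_2d(P); pc=(P-e)@R
    return cv2.projectPoints(pc.reshape(-1,1,3),np.zeros(3),np.zeros(3),K,D)[0].reshape(-1,2)
def cloud(n,mask,dep):
    K,D,e,R=cal(n); v,u=np.nonzero(mask&(dep>0))
    p=cv2.undistortPoints(np.stack([u,v],1).astype(float).reshape(-1,1,2),K,D).reshape(-1,2)
    return e+(np.c_[p,np.ones(len(p))]*dep[v,u][:,None])@R.T
def save(n,f):
    im,d=bot.read_camera(n); cv2.imwrite(f,im[:,:,::-1]); return im,d
E
python3 - <<'E'
from h import *
np.set_printoptions(precision=2,suppress=True)
for n in("scene","top"):
    im,d=save(n,f"pics/{n}0.png"); np.save(f"d_{n}0.npy",d)
    print(n,cal(n)[2]); print(cal(n)[3])
    for q in("tamper","tamper_mid","rest","mat_top","crock_rim","plate_top"):
        print(q,[(round(r["score"],2),np.round(r["centre"],1).tolist()) for r in bot.landmark_of(q,n)[:3]])
print(bot.get_obs())
E
```

```text
pics
scene [ -707.54 -1006.54   954.89]
[[ 0.63 -0.38  0.68]
 [-0.77 -0.31  0.56]
 [-0.   -0.87 -0.49]]
tamper [(0.38, [252.2, 229.6])]
tamper_mid []
rest [(0.59, [259.3, 236.4])]
mat_top [(0.65, [327.4, 259.8])]
crock_rim [(0.94, [379.5, 260.7]), (0.5, [200.5, 218.2])]
plate_top [(0.49, [377.4, 261.3])]
top [ 419.72   15.38 1613.83]
[[ 0.   -1.    0.09]
 [-1.   -0.   -0.02]
 [ 0.02 -0.09 -1.  ]]
tamper [(0.73, [222.5, 277.7]), (0.36, [161.8, 295.2]), (0.19, [218.7, 265.0])]
tamper_mid [(0.83, [216.4, 265.0])]
rest [(0.7, [223.2, 266.1])]
mat_top [(0.79, [326.7, 254.3])]
crock_rim [(0.73, [396.2, 260.9]), (0.42, [393.9, 262.7])]
plate_top [(0.74, [395.2, 262.7])]
{'time_s': 0.7, 'joints': array([-1.39,  0.28,  1.5 ,  0.  ,  1.36, -0.12]), 'dq': array([ 0., -0.,  0.,  0., -0., -0.]), 'joint_torque': array([ -0.  , -41.65, -24.61,   0.  ,  -0.  ,  -0.  ]), 'eef_pos': array([ 170.92, -549.05,  231.38]), 'orientation': array([[ 0.95,  0.3 ,  0.  ],
       [ 0.3 , -0.95, -0.  ],
       [-0.  ,  0.  , -1.  ]]), 'ft_force': array([-0.68,  0.49,  0.36]), 'ft_torque': array([ 0.02, -0.08,  0.06]), 'opening': 0.9998604687264674}
```

View pics/scene0.png

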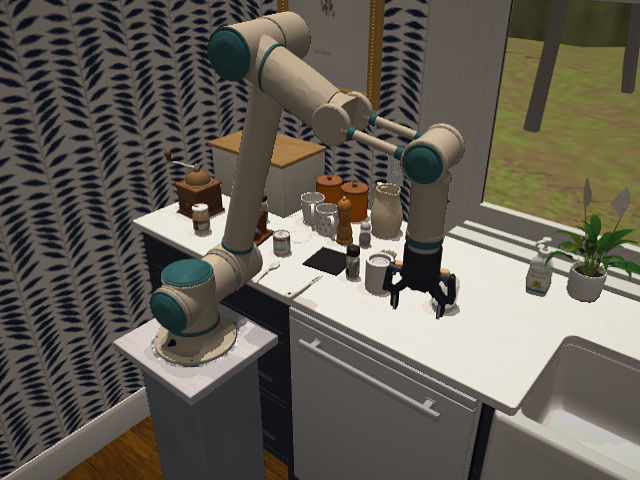

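View pics/top0.png

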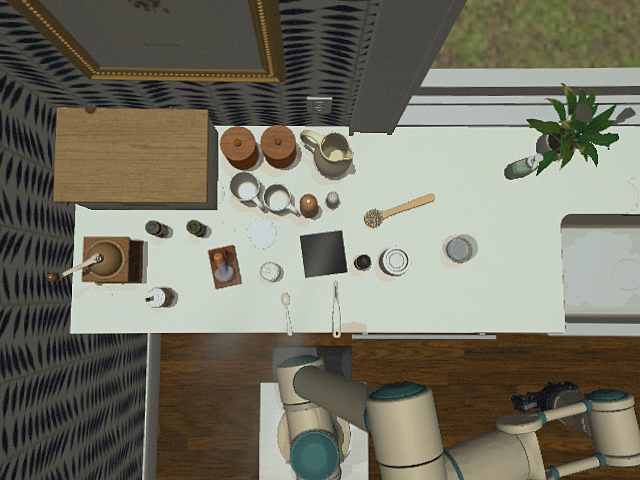

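Run:
```python
from h import *
np.set_printoptions(precision=1,suppress=True)
d=np.load("d_top0.npy")
im=cv2.imread("pics/top0.png")
cv2.imwrite("pics/top_zoom.png",cv2.resize(im[200:330,160:460],None,fx=2.6,fy=2.6,interpolation=cv2.INTER_CUBIC))
im=cv2.imread("pics/scene0.png")
cv2.imwrite("pics/scene_zoom.png",cv2.resize(im[170:320,180:440],None,fx=3,fy=3,interpolation=cv2.INTER_CUBIC))
print("mat",atz("top",(326.7,254.3),6),"scene",atz("scene",(327.4,259.8),6))
print("crock",atz("top",(396.2,260.9),100),atz("scene",(379.5,260.7),100))
print("tmid",atz("top",(216.4,265),70),"face",atz("top",(222.5,277.7),42-31))
print("rest",atz("top",(223.2,266.1),0),atz("scene",(259.3,236.4),0))
for uv in((216,265),(222,277),(326,254),(396,261)):
    print(uv,atdepth("top",uv,d[uv[1],uv[0]]))
```

```text
mat [526.7 -40.1   6. ] scene [522.3 -29.1   6. ]
crock [ 501.9 -235.8  100. ] [ 492.7 -246.5  100. ]
tmid [491.  281.6  70. ] face [455.7 272.9  11. ]
rest [491.  273.2   0. ] [502.4 261.1   0. ]
(216, 265) [493.1 290.3  26.6]
(222, 277) [456.7 267.1  56.7]
(326, 254) [528.  -38.2   0.8]
(396, 261) [ 502.2 -237.1   88.2]
```

View pics/top_zoom.png

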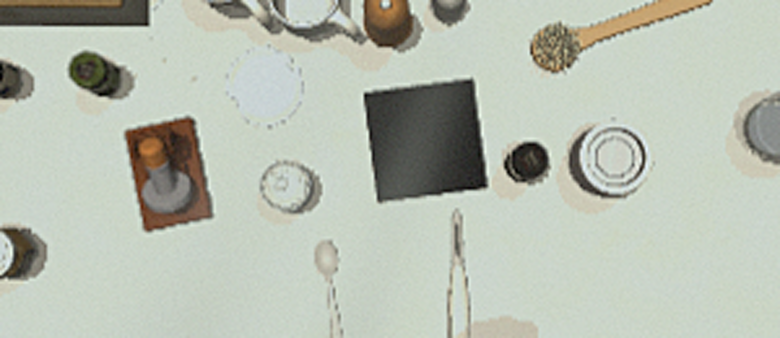

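View pics/scene_zoom.png

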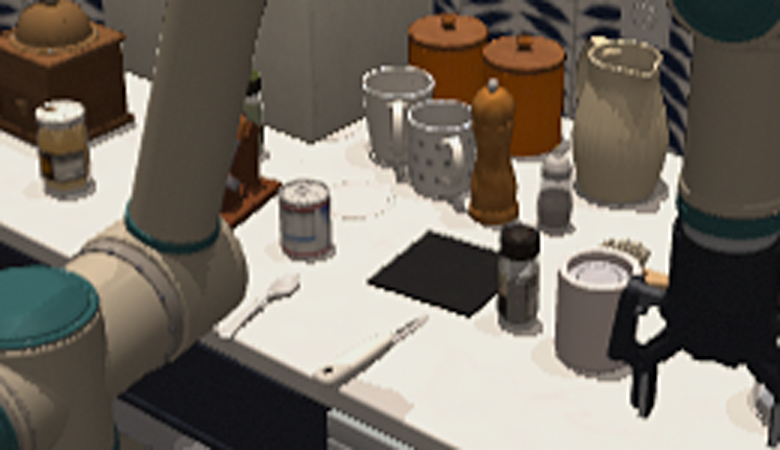

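Run:
```python
from h import *
np.set_printoptions(precision=1,suppress=True)
for n in("top","scene"):
  im,d=bot.read_camera(n); np.save(f"d_{n}1.npy",d)
  for q in("tamper","rest","mat_top","crock_rim","plate","spice_jar_2_mid","tin_1_mid","jar_1_mid","glass_1_mid","mug_1_mid"):
    r=bot.masks_of(q,n)
    if not r: print(n,q,None);continue
    np.save(f"m_{n}_{q}.npy",r[0]["mask"])
    for x in r[:2]:
      c=cloud(n,x["mask"],d)
      print(n,q,round(x["score"],2),np.round(x["centre"],1),x["mask"].sum(),"med",np.median(c,0),"lo",np.percentile(c,5,0),"hi",np.percentile(c,95,0))
```

```text
top tamper 0.88 [223.6 273.6] 319 med [476.8 263.5  62.8] lo [450.8 241.1  42.8] hi [515.  280.9 104.9]
top rest 0.9 [225.6 263.6] 607 med [499.9 256.5  12.9] lo [436.8 226.8   5.4] hi [545.2 305.3  89.4]
top mat_top 0.87 [324.  253.3] 1844 med [530.6 -29.    5.6] lo [472.9 -89.5  -0.8] hi [588.5  28.8  11.6]
top mat_top 0.35 [222.2 271.6] 369 med [479.5 264.1  63.8] lo [450.9 241.7  38.3] hi [517.9 284.  104.2]
top crock_rim 0.56 [396.5 261.7] 719 med [ 505.  -231.8   89.5] lo [ 471.9 -269.    38.5] hi [ 537.6 -198.5  102.5]
top plate 0.76 [395.1 262.6] 346 med [ 505.2 -237.4   87.8] lo [ 481.9 -262.    82.4] hi [ 528.5 -213.7   93.1]
top spice_jar_2_mid 0.46 [361.9 262.3] 214 med [ 500.6 -139.7  103.7] lo [ 483.3 -158.5   17.4] hi [ 518.3 -123.1  110.3]
top tin_1_mid 0.76 [274.2 270. ] 324 med [473.8 127.1  68.5] lo [450.6 103.7  51.3] hi [497.1 150.4  74.3]
top jar_1_mid None
top glass_1_mid 0.68 [462.7 247.1] 678 med [ 546.9 -448.2   31.5] lo [ 515.9 -471.7    7.4] hi [ 578.1 -398.6   85.5]
top glass_1_mid 0.17 [395.8 261.8] 754 med [ 502.5 -234.1   89.6] lo [ 470.2 -270.3   25.7
[... 875 characters left out ...]
    5. ] hi [ 511.4 -133.   105.5]
scene tin_1_mid 0.8 [283.5 240.1] 430 med [460.2 114.8  48.1] lo [445.2  99.6   4.6] hi [494.7 147.6  71.7]
scene tin_1_mid 0.47 [329.2 260.2] 779 med [519.4 -28.2   5.1] lo [467.8 -89.7   1. ] hi [582.9  25.5   9.1]
scene jar_1_mid 0.56 [201.4 217.2] 504 med [387.2 428.1  57.7] lo [371.1 414.9   5.9] hi [420.2 456.9 100.4]
scene glass_1_mid 0.72 [446.7 305.8] 208 med [ 529.5 -459.1   34.1] lo [ 506.2 -475.3    5.6] hi [ 578.  -413.6   85.1]
scene glass_1_mid 0.15 [330.5 262.1] 798 med [519.1 -28.6   5.1] lo [467.3 -90.3   0.8] hi [582.2  26.1   9.1]
scene mug_1_mid 0.74 [311.7 204.5] 493 med [693.1 197.7  73.5] lo [661.4 152.4  18.9] hi [761.7 240.4  92.8]
```

Run:
```python
from h import *
from scipy.optimize import least_squares
np.set_printoptions(precision=1,suppress=True)
z=lambda n,x,y:(160+(x+.5)/2.6-.5,200+(y+.5)/2.6-.5)
cor=[z(0,126,131),z(0,193,118),z(0,213,215),z(0,146,230)]
P=[atz("top",c,12) for c in cor];print(np.array(P),"c",np.mean(P,0))
for i in range(4): print(np.linalg.norm(P[i]-P[(i+1)%4]))
v=(P[1]+P[0]-P[2]-P[3]);print("yaw",np.degrees(np.arctan2(v[1],v[0])))
for n,zz in(("top",6),("scene",6)):
    m=np.load(f"m_{n}_mat_top.npy").astype(np.uint8)
    c=max(cv2.findContours(m,0,1)[0],key=cv2.contourArea)[:,0,:]
    Q=np.array([atz(n,p,6)[:2] for p in c],np.float32);print(n,"mat",cv2.minAreaRect(Q))
m=np.load("m_top_rest.npy")|np.load("m_top_tamper.npy")
# rest via depth: points z in 5..20
d=np.load("d_top1.npy"); C=cloud("top",m,d); C=C[(C[:,2]>6)&(C[:,2]<18)]
print(len(C),cv2.minAreaRect(C[:,:2].astype(np.float32)))
# crock: depth pts near rim
d2=(np.load("d_top0.npy")+np.load("d_top1.npy"))/2
mm=np.zeros_like(m);mm[235:290,365:430]=1
C=cloud("top",mm,d2); R=C[(C[:,2]>95)&(C[:,2]<106)]
print("rim",len(R),R.mean(0),cv2.minEnclosingCircle(R[:,:2].astype(np.float32)))
def fc(p):return np.hypot(R[:,0]-p[0],R[:,1]-p[1])-36.5
print(least_squares(fc,[502,-235],loss="soft_l1").x)
im=cv2.imread("pics/top0.png");cv2.imwrite("pics/z1.png",np.hstack([cv2.resize(im[235:290,200:250],None,fx=8,fy=8,interpolation=cv2.INTER_CUBIC),cv2.resize(im[235:290,370:420],None,fx=8,fy=8,interpolation=cv2.INTER_CUBIC)]))
```

```text
[[538.6 317.   12. ]
 [553.9 240.2  12. ]
 [441.6 215.6  12. ]
 [424.5 292.   12. ]] c [489.6 266.2  12. ]
78.37780995260046
114.92273034442293
78.35009655032637
116.8759376782477
yaw 12.36573418700781
top mat ((530.2305908203125, -30.570068359375), (130.78103637695312, 134.02256774902344), 6.495475769042969)
scene mat ((525.2418823242188, -33.208587646484375), (135.4369659423828, 129.3741455078125), 7.371382236480713)
425 ((490.35784912109375, 267.81158447265625), (119.34919738769531, 78.86856079101562), 13.59644889831543)
rim 277 [ 505.2 -225.4  100.3] ((501.9576110839844, -210.0010986328125), 66.67243957519531)
[ 505.7 -235.3]
```

View pics/z1.png

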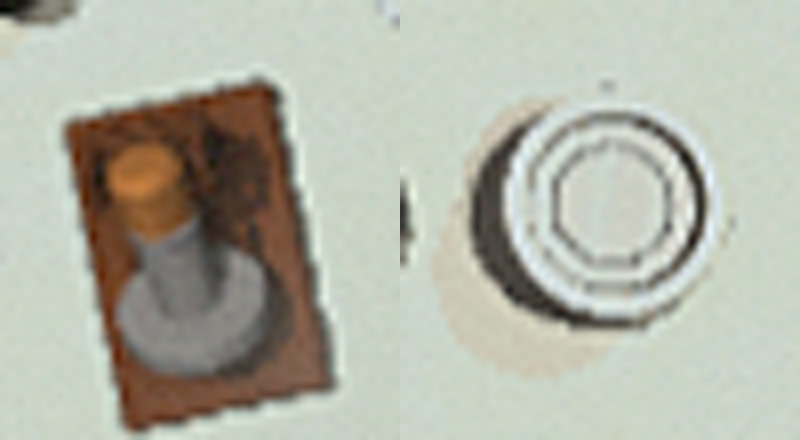

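```bash
cat >> h.py <<'E'
def tam_sil(n,face,ax,ups=4):
    """silhouette (480x640 float) of tamper with face centre and axis"""
    ax=ax/np.linalg.norm(ax); a=np.cross(ax,[0.3,0.9,0.1]);a/=np.linalg.norm(a);b=np.cross(ax,a)
    t=np.linspace(0,2*np.pi,48,endpoint=False); ring=lambda h,r: face+h*ax+r*(np.cos(t)[:,None]*a+np.sin(t)[:,None]*b)
    M=np.zeros((480*ups,640*ups),np.uint8)
    for h0,h1,r in((0,12,28),(12,52,12),(52,80,14),(80,84,12)):
        p=proj(n,np.r_[ring(h0,r),ring(h1,r)]); p=((p+.5)*ups-.5)
        cv2.fillConvexPoly(M,cv2.convexHull(np.round(p).astype(np.int32)),1)
    return cv2.resize(M.astype(np.float32),(640,480),interpolation=cv2.INTER_AREA)
E
python3 - <<'E'
from h import *
from scipy.optimize import minimize
np.set_printoptions(precision=1,suppress=True)
im=cv2.imread("pics/top0.png").astype(float)
m=np.load("m_top_tamper.npy").astype(np.float32)
hsv=cv2.cvtColor(im.astype(np.uint8),cv2.COLOR_BGR2HSV)
def pose(p):
    yw=np.radians(p[2]);ax=np.array([np.cos(yw)*np.cos(np.radians(48)),np.sin(yw)*np.cos(np.radians(48)),np.sin(np.radians(48))])
    return np.array([p[0],p[1],70])-42*ax,ax
def cost(p):
    f,a=pose(p);s=tam_sil("top",f,a)[230:300,190:260];return np.abs(s-m[230:300,190:260]).sum()
best=None
for p0 in([490,270,12],[485,265,16]):
    r=minimize(cost,p0,method="Nelder-Mead",options=dict(initial_simplex=np.array(p0)+np.array([[0,0,0],[8,0,0],[0,8,0],[0,0,8]])))
    print(r.x,r.fun,m.sum())
f,a=pose(r.x);s=tam_sil("top",f,a)
cs,_=cv2.findContours((cv2.resize(s,None,fx=8,fy=8)>.5).astype(np.uint8),0,1)
big=cv2.resize(im.astype(np.uint8),None,fx=8,fy=8,interpolation=cv2.INTER_CUBIC)
cv2.drawContours(big,cs,-1,(0,255,0),1)
f,a=pose([490,267,13]);s=tam_sil("top",f,a)
cs,_=cv2.findContours((cv2.resize(s,None,fx=8,fy=8)>.5).astype(np.uint8),0,1)
cv2.drawContours(big,cs,-1,(255,0,0),1)
cv2.imwrite("pics/z2.png",big[235*8:295*8,195*8:255*8])
E
```

```text
[491.6 267.7  15.3] 84.0 319.0
[493.4 266.8  12.5] 84.625 319.0
```

View pics/z2.png

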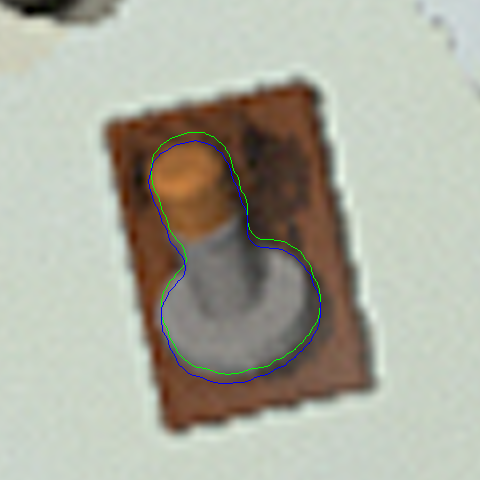

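Run:
```python
from h import *
np.set_printoptions(precision=0,suppress=True)
yw=np.radians(13);c,s=np.cos(np.radians(48)),np.sin(np.radians(48))
a=np.array([c*np.cos(yw),c*np.sin(yw),s]);p=np.array([-s*np.cos(yw),-s*np.sin(yw),c]);l=np.array([-np.sin(yw),np.cos(yw),0])
o=np.array([491,267,70])-42*a
for n in("top","scene"):
    d=(np.load(f"d_{n}0.npy")+np.load(f"d_{n}1.npy"))/2
    mm=np.zeros(d.shape,bool)
    if n=="top": mm[235:300,195:255]=1
    else: mm[190:260,240:285]=1
    C=cloud(n,mm,d)
    if n=="scene": print(len(C))
    C=C[(C[:,2]>22)&(np.hypot(C[:,0]-500,C[:,1]-267)<75)]
    Q=np.c_[(C-o)@a,(C-o)@p,(C-o)@l,C]
    Q=Q[np.argsort(Q[:,0])]
    print(n,len(Q)); 
    for lo,hi in((-10,12),(12,50),(50,62),(62,75),(75,90),(90,110)):
        k=Q[(Q[:,0]>=lo)&(Q[:,0]<hi)]
        if len(k):
            for side,kk in(("l>16",k[k[:,2]>15]),("mid",k[abs(k[:,2])<=15]),("l<-16",k[k[:,2]<-15])):
                if len(kk): print(lo,hi,side,len(kk),"p",np.percentile(kk[:,1],[0,10,50,90,100]),"l",np.percentile(kk[:,2],[5,95]),"z",kk[:,5].max())
```

```text
top 485
-10 12 l>16 15 p [-35. -23.  10.  19.  21.] l [16. 27.] z 59.340159716732614
-10 12 mid 39 p [-35. -19.  21.  27.  28.] l [-13.  13.] z 65.78444351327857
-10 12 l<-16 25 p [-34. -31.   6.  17.  23.] l [-25. -16.] z 61.58477577579515
12 50 l>16 31 p [-34. -18.   2.  16.  21.] l [16. 26.] z 62.93027835111616
12 50 mid 136 p [-38.  -3.   8.  20.  27.] l [-13.  12.] z 83.506601719429
12 50 l<-16 31 p [-58. -32.  -4.  14.  20.] l [-24. -16.] z 63.10016065326636
50 62 mid 19 p [-2.  2.  9. 12. 13.] l [-12.  12.] z 90.81947164632788
62 75 l>16 11 p [-19. -15.  -2.  -0.   0.] l [16. 22.] z 93.07795605979186
62 75 mid 39 p [-18. -13.  10.  12.  16.] l [-13.   9.] z 103.71995355440049
62 75 l<-16 11 p [-20. -16.  -4.  -0.   0.] l [-22. -16.] z 91.83063284787727
75 90 l>16 20 p [-23. -22. -10.  -2.   2.] l [16. 22.] z 98.94284783046533
75 90 mid 91 p [-31. -21.  -3.   9.  16.] l [-12.  11.] z 111.15225041655845
75 90 l<-16 17 p [-22. -20. -11.   0.   3.] l [-22. -16.] z 101.63575005112352
3150
scene 177
-10 12 mid 1 p [-34. -34. -34. -34. -34.] l [-13. -13.] z 22.173338977697767
-10 12 l<-16 29 p [-31. -20.  -4.  13.  17.] l [-28. -16.] z 55.54592826923465
12 50 mid 52 p [-69. -55. -47. -11.  -0.] l [-12.  11.] z 74.66720470767495
12 50 l<-16 14 p [-59. -55. -47. -36. -31.] l [-19. -15.] z 49.48539710681246
50 62 mid 27 p [-45. -40. -33.  -3.   6.] l [-14.   4.] z 86.31028101924608
50 62 l<-16 6 p [-38. -38. -35. -13.   6.] l [-19. -16.] z 83.96343604099684
62 75 mid 12 p [-42. -26.  -4.   1.   2.] l [-14.  -6.] z 95.63310715736043
62 75 l<-16 21 p [-31. -23. -11.   4.   9.] l [-24. -16.] z 96.03694641624031
75 90 mid 5 p [-0.  1.  4.  5.  5.] l [-13.  -7.] z 102.8275087532237
75 90 l<-16 10 p [-22. -22.  -5.  -0.   0.] l [-23. -18.] z 98.21981362952806
```

```bash
cat >> h.py <<'E'
from scipy.spatial.transform import Rotation as Ro
def toolR(th,yaw):
    t,y=np.radians(th),np.radians(yaw);ct,st,cy,sy=np.cos(t),np.sin(t),np.cos(y),np.sin(y)
    x=np.array([ct*cy,ct*sy,st]);z=np.array([st*cy,st*sy,-ct]);return np.c_[x,np.cross(z,x),z]
def row(p,R,quiet=False):
    o=bot.get_obs();p0=np.array(o["eef_pos"]);R0=np.array(o["orientation"])
    s=R0.T@(np.array(p)-p0);r=np.degrees(Ro.from_matrix(R0.T@R).as_rotvec())
    print("row",np.round(s,1).tolist(),np.round(r,1).tolist()); return s,r
def st():
    o=bot.get_obs();print("t",round(o["time_s"],2),"p",np.round(o["eef_pos"],1),"q",np.round(o["joints"],2),"F",np.round(o["ft_force"],1),"T",np.round(o["ft_torque"],2),"op",round(o["opening"],3));return o
YW=13.;A=np.array([np.cos(np.radians(48))*np.cos(np.radians(YW)),np.cos(np.radians(48))*np.sin(np.radians(YW)),np.sin(np.radians(48))])
PN=np.array([-np.sin(np.radians(48))*np.cos(np.radians(YW)),-np.sin(np.radians(48))*np.sin(np.radians(YW)),np.cos(np.radians(48))])
TM=np.array([491,267,70.])
RG=toolR(20,YW);GP=TM-6*A;TG=GP+19*RG[:,2]
E
python3 - <<'E'
from h import *
st();print(TG,TG-90*RG[:,2]); row([400,0,260],toolR(0,13)); row(TG-90*RG[:,2],RG)
E
```

```text
t 1.8 p [ 170.9 -549.   231.3] q [-1.39  0.28  1.5   0.    1.36 -0.12] F [-0.1 -0.4 -0.5] T [ 0.01  0.02 -0.03] op 1.002
[493.4199446  267.55868823  47.68697125] [463.42706757 260.63428697 132.25930712]
row [381.9, -456.1, -28.7] [0.0, 0.0, 4.3]
row [520.0, -686.1, 99.0] [-0.7, 20.0, 4.3]
```

Emit:
carry_out(
  series=[
    [1,380,-455,-29,0,0,4.3],
    [1,380,-455,-29,0,0,4.3],
    [1,380,-455,-29,0,0,4.3],
    [1,380,-455,-29,0,0,4.3],
    [1,380,-455,-29,0,0,4.3],
  ],
)

```text
time_s: 2.3
eef_pos: [267.2, -316.7, 243.7]
orientation: [[0.975, 0.224, 0.001], [0.224, -0.975, -0.0], [0.001, 0.001, -1.0]]
ft_force: [0.4, -0.5, 0.5]
opening: 0.998
```

Run:
```python
from h import *
st(); row([400,0,260],toolR(0,13)); row(TG-90*RG[:,2],RG)
```

```text
t 2.3 p [ 267.2 -316.7  243.7] q [-1.04  0.02  1.79  0.    1.33  0.31] F [ 0.4 -0.5  0.5] T [ 0.02 -0.09  0.02] op 0.998
row [200.4, -278.9, -16.3] [0.0, -0.0, -0.1]
row [320.4, -518.8, 111.4] [0.0, 20.0, -0.1]
```

Emit:
carry_out(
  series=[
    [1,260,-400,0,0,10,0],
    [1,260,-400,0,0,10,0],
    [1,260,-400,0,0,10,0],
    [1,260,-400,0,0,10,0],
    [1,260,-400,0,0,10,0],
  ],
)

```text
time_s: 2.8
eef_pos: [352.6, -82.2, 244.1]
orientation: [[0.96, 0.222, 0.172], [0.219, -0.975, 0.037], [0.176, 0.002, -0.984]]
ft_force: [1.2, 0.4, 0.5]
opening: 1.001
```

Run:
```python
from h import *
st(); row(TG-160*RG[:,2],RG); row(TG-90*RG[:,2],RG)
```

```text
t 2.8 p [352.6 -82.2 244.1] q [-0.55 -0.16  1.96  0.13  1.21  0.76] F [1.2 0.4 0.5] T [-0.03  0.   -0.  ] op 1.001
row [149.7, -309.7, 73.0] [0.1, 9.9, -0.1]
row [161.7, -309.9, 141.9] [0.1, 9.9, -0.1]
```

Emit:
carry_out(
  series=[
    [1,150,-310,73,0,10,0],
    [1,150,-310,73,0,10,0],
    [1,150,-310,73,0,10,0],
    [1,150,-310,73,0,10,0],
    [1,150,-310,73,0,10,0],
  ],
)

```text
time_s: 3.3
eef_pos: [413.6, 154.1, 212.6]
orientation: [[0.914, 0.222, 0.339], [0.209, -0.975, 0.075], [0.347, 0.002, -0.938]]
ft_force: [1.0, -1.7, 1.2]
opening: 1.002
```

Run:
```python
from h import *
st(); row(TG-160*RG[:,2],RG); row(TG-70*RG[:,2],RG)
```

```text
t 3.3 p [413.6 154.1 212.6] q [ 0.19 -0.1   2.04  0.01  0.85  1.53] F [ 1.  -1.7  1.2] T [-0.02  0.11  0.01] op 1.002
row [40.3, -92.8, 30.2] [0.2, -0.3, -0.1]
row [39.9, -93.1, 120.2] [0.2, -0.3, -0.1]
```

Emit:
carry_out(
  series=[
    [1,40,-93,30,0,0,0],
    [1,40,-93,30,0,0,0],
    [1,40,-93,80,0,0,0],
    [1,40,-93,120,0,0,0],
    [1,40,-93,120,0,0,0],
  ],
)

```text
time_s: 3.8
eef_pos: [467.5, 261.6, 108.0]
orientation: [[0.918, 0.224, 0.329], [0.212, -0.975, 0.071], [0.336, 0.005, -0.942]]
ft_force: [-0.5, 0.1, 0.1]
opening: 1.002
```

Run:
```python
from h import *
st(); row(TG,RG); 
im,d=save("top","pics/t2.png");cv2.imwrite("pics/t2z.png",cv2.resize(im[180:340,150:310,::-1],None,fx=3.7,fy=3.7,interpolation=cv2.INTER_CUBIC))
im,d=save("scene","pics/s2.png");cv2.imwrite("pics/s2z.png",cv2.resize(im[120:280,190:370,::-1],None,fx=3.7,fy=3.7,interpolation=cv2.INTER_CUBIC))
```

```text
t 3.8 p [467.5 261.6 108. ] q [ 0.43  0.19  2.04 -0.13  0.58  1.87] F [-0.5  0.1  0.1] T [-0.02  0.16  0.02] op 1.002
row [4.8, -0.2, 65.8] [0.3, 0.4, 0.0]
```

View pics/t2z.png

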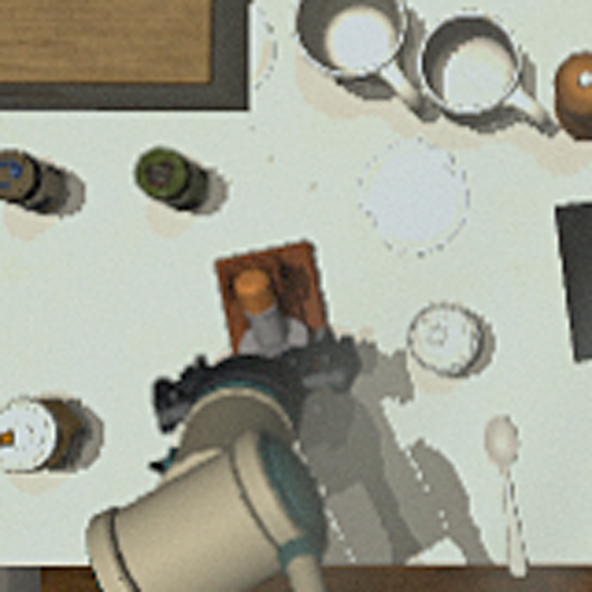

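View pics/s2z.png

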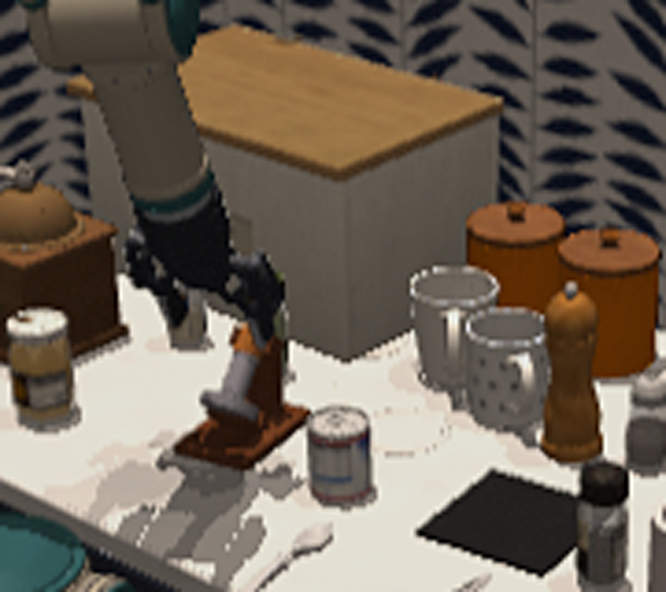

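Run:
```python
from h import *
im=cv2.imread("pics/s2.png");f=6
big=cv2.resize(im,None,fx=f,fy=f,interpolation=cv2.INTER_CUBIC)
s=tam_sil("scene",TM-42*A,A)
cs,_=cv2.findContours((cv2.resize(s,None,fx=f,fy=f)>.5).astype(np.uint8),0,1)
cv2.drawContours(big,cs,-1,(0,255,0),1)
cv2.imwrite("pics/s3.png",big[195*f:265*f,215*f:300*f])
```

```text
(no output)
```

View pics/s3.png

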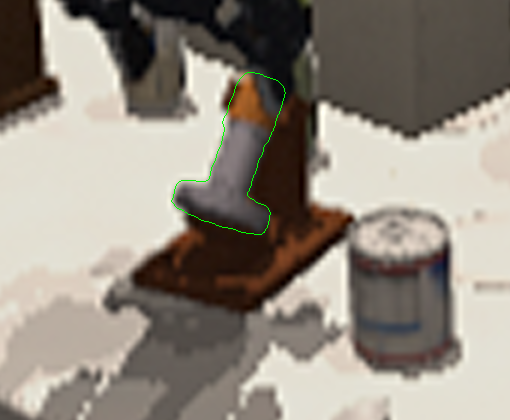

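Silhouette matches in the scene view as well (within ~1 px). Descend.

Emit:
carry_out(
  series=[
    [1,4.8,0,20,0.3,0.4,0],
    [1,4.8,0,40,0.3,0.4,0],
    [1,4.8,0,55,0.3,0.4,0],
    [1,4.8,0,66,0.3,0.4,0],
    [1,4.8,0,66,0.3,0.4,0],
  ],
)

```text
time_s: 4.4
eef_pos: [496.9, 267.5, 53.6]
orientation: [[0.913, 0.223, 0.343], [0.208, -0.975, 0.081], [0.352, -0.002, -0.936]]
ft_force: [-0.4, 0.3, -0.7]
opening: 1.001
```

Run:
```python
from h import *
st(); row(TG,RG)
```

```text
t 4.4 p [496.9 267.5  53.6] q [ 0.41  0.3   2.07 -0.16  0.42  1.89] F [-0.4  0.3 -0.7] T [-0.04  0.19 -0.03] op 1.001
row [-5.2, -0.9, 4.4] [-0.1, -0.6, -0.1]
```

Emit:
carry_out(
  series=[
    [1,-5,-0.5,4.5,0,-0.6,0],
    [1,-5,-0.5,4.5,0,-0.6,0],
    [0.2,-5,-0.5,4.5,0,-0.6,0],
    [-0.2,-5,-0.5,4.5,0,-0.6,0],
    [-0.2,-5,-0.5,4.5,0,-0.6,0],
  ],
  squeeze=30,
)

```text
time_s: 4.9
eef_pos: [493.8, 267.4, 48.0]
orientation: [[0.916, 0.223, 0.334], [0.209, -0.975, 0.079], [0.343, -0.002, -0.939]]
ft_force: [-0.3, 0.6, 0.1]
opening: 0.518
```

Run:
```python
from h import *
st(); row(TG,RG)
```

```text
t 4.9 p [493.8 267.4  48. ] q [ 0.41  0.31  2.07 -0.15  0.42  1.89] F [-0.3  0.6  0.1] T [-0.07  0.2  -0.  ] op 0.518
row [-0.4, -0.2, 0.1] [-0.1, -0.1, -0.1]
```

Emit:
carry_out(
  series=[
    [-1,0,0,0,0,0,0],
    [-1,0,0,0,0,0,0],
    [-1,0,0,0,0,0,0],
    [-1,0,0,0,0,0,0],
  ],
  squeeze=60,
)

```text
time_s: 5.3
eef_pos: [493.9, 267.6, 48.4]
orientation: [[0.916, 0.223, 0.334], [0.209, -0.975, 0.079], [0.344, -0.003, -0.939]]
ft_force: [-2.0, -0.5, 5.3]
opening: 0.261
```

Run:
```python
from h import *
o=st(); row(TG,RG); row(o["eef_pos"]+70*PN,np.array(o["orientation"]))
```

```text
t 5.3 p [493.9 267.6  48.4] q [ 0.41  0.31  2.07 -0.15  0.42  1.89] F [-2.  -0.5  5.3] T [0.14 0.3  0.06] op 0.261
row [-0.7, -0.1, 0.5] [-0.1, -0.1, -0.1]
row [-32.8, -0.0, -61.9] [0.0, 0.0, 0.0]
```

Emit:
carry_out(
  series=[
    [-1,-5,0,-9,0,0,0],
    [-1,-11,0,-20,0,0,0],
    [-1,-20,0,-38,0,0,0],
    [-1,-33,0,-62,0,0,0],
    [-1,-43,0,-80,0,0,0],
  ],
)

```text
time_s: 5.8
eef_pos: [424.9, 251.1, 108.7]
orientation: [[0.917, 0.223, 0.332], [0.209, -0.975, 0.078], [0.34, -0.002, -0.94]]
ft_force: [0.1, -0.5, -2.3]
opening: 0.263
```

Run:
```python
from h import *
o=st()
im,d=save("top","pics/t4.png");cv2.imwrite("pics/t4z.png",cv2.resize(im[200:320,160:280,::-1],None,fx=4,fy=4,interpolation=cv2.INTER_CUBIC))
im,d=save("scene","pics/s4.png");cv2.imwrite("pics/s4z.png",cv2.resize(im[140:260,200:320,::-1],None,fx=5,fy=5,interpolation=cv2.INTER_CUBIC))
```

```text
t 5.8 p [424.9 251.1 108.7] q [ 0.45  0.13  2.12 -0.14  0.56  1.9 ] F [ 0.1 -0.5 -2.3] T [-0.06  0.23 -0.01] op 0.263
```

View pics/s4z.png

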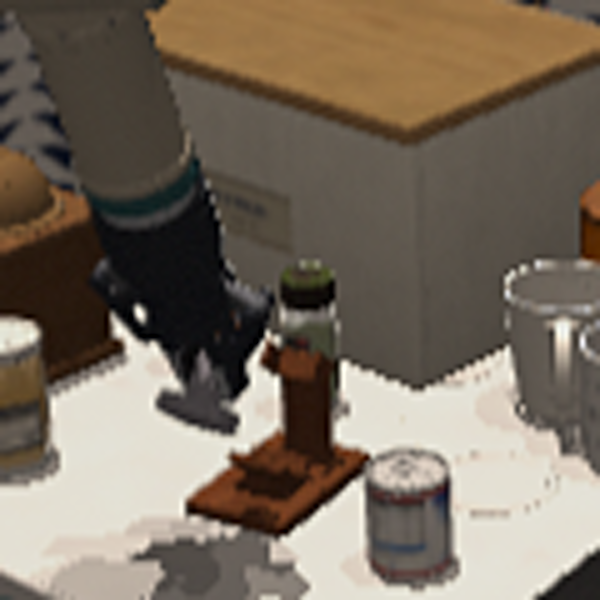

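```bash
cat >> h.py <<'E'
_p=np.array([493.9,267.6,48.4]);_R=np.array([[0.916,0.223,0.334],[0.209,-0.975,0.079],[0.344,-0.003,-0.939]])
_R=Ro.from_matrix(_R).as_matrix()
FT=_R.T@(TM-42*A-_p);AT=_R.T@A
MAT=np.array([527.7,-32,6.])
def upright(yaw,face,ft=FT,at=AT):
    # tool pose making tamper axis vertical with heading yaw
    th=48-np.degrees(np.arctan2(1,1))  # dummy
    best=min(np.arange(30,90,.1),key=lambda t:-(toolR(t,yaw)@at)[2]); R=toolR(best,yaw)
    # small roll fix
    ax=R@at; c=np.cross(ax,[0,0,1]); R=Ro.from_rotvec(c).as_matrix()@R
    return np.array(face)-R@ft,R,best
E
python3 - <<'E'
from h import *
o=st();print(FT,AT)
p,R,b=upright(-4,MAT);print(p,b)
row([400,200,230],toolR(30,10)); row([400,60,240],toolR(45,4)); row(p+[0,0,100],R)
E
```

```text
t 5.9 p [424.8 251.3 109.6] q [ 0.45  0.12  2.12 -0.14  0.56  1.9 ] F [-0.4 -0.3 -3.2] T [-0.06  0.25  0.02] op 0.26
[-3.24756829e+01  1.60187366e-02 -1.64517857e+00] [ 0.88370923 -0.00329354 -0.46802474]
[544.30750649 -33.23746587  33.92912917] 62.100000000000456
row [7.8, 44.2, -125.5] [-1.4, 10.0, 2.6]
row [-18.1, 180.6, -145.9] [-5.0, 24.9, 7.5]
row [58.2, 304.0, -5.5] [-11.3, 41.8, 13.1]
```

Emit:
carry_out(
  series=[
    [-1,8,25,-75,-1,5,1],
    [-1,8,44,-125,-1.4,10,2.6],
    [-1,0,90,-135,-2.6,15,4],
    [-1,-10,135,-145,-4,20,6],
    [-1,-18,180,-146,-5,25,7.5],
  ],
)

```text
time_s: 6.4
eef_pos: [393.7, 105.6, 234.7]
orientation: [[0.748, 0.098, 0.656], [0.071, -0.995, 0.067], [0.66, -0.003, -0.752]]
ft_force: [0.0, -0.4, -3.4]
opening: 0.262
```

Run:
```python
from h import *
o=st();np.set_printoptions(precision=2,suppress=True);print(np.array(o["orientation"]))
p,R,b=upright(-4,MAT)
row([420,0,200],toolR(52,0)); row(p+[0,0,100],R)
```

```text
t 6.4 p [393.7 105.6 234.7] q [ 0.08 -0.32  2.31  0.04  0.44  1.52] F [ 0.  -0.4 -3.4] T [-0.06  0.63  0.07] op 0.262
[[ 0.75  0.1   0.66]
 [ 0.07 -1.    0.07]
 [ 0.66 -0.   -0.75]]
row [-10.8, 107.8, 36.3] [-4.2, 10.7, 3.7]
row [36.2, 153.2, 165.3] [-7.6, 20.8, 6.0]
```

Emit:
carry_out(
  series=[
    [-1,0,45,40,-2,6,2],
    [-1,12,80,80,-4,11,3],
    [-1,22,120,120,-5.7,16,4.5],
    [-1,36,153,165,-7.6,20.8,6],
    [-1,36,153,165,-7.6,20.8,6],
  ],
)

```text
time_s: 6.9
eef_pos: [427.9, 143.6, 225.3]
orientation: [[0.647, 0.188, 0.739], [0.044, -0.977, 0.21], [0.761, -0.103, -0.64]]
ft_force: [0.0, 1.5, -2.8]
opening: 0.261
```

Run:
```python
from h import *
o=st();np.set_printoptions(precision=2,suppress=True)
p,R,b=upright(-4,MAT)
row(p+[0,0,100],R);row(p+[0,0,40],R)
```

```text
t 6.9 p [427.9 143.6 225.3] q [-0.01 -0.25  2.42  1.11  0.25  0.42] F [ 0.   1.5 -2.8] T [-0.09  0.66  0.05] op 0.261
row [-2.1, 204.0, 107.5] [-15.5, 12.9, 3.6]
row [-47.7, 210.2, 145.9] [-15.5, 12.9, 3.6]
```

```bash
cat > kin.py <<'E'
from h import *
from scipy.optimize import least_squares
D=[([-1.39,.276,1.505,0,1.361,-.121],[170.911,-549.046,231.328]),([-1.04,.02,1.79,0,1.33,.31],[267.2,-316.7,243.7]),
([-.55,-.16,1.96,.13,1.21,.76],[352.6,-82.2,244.1]),([.19,-.1,2.04,.01,.85,1.53],[413.6,154.1,212.6]),([.43,.19,2.04,-.13,.58,1.87],[467.5,261.6,108]),
([.41,.3,2.07,-.16,.42,1.89],[496.9,267.5,53.6]),([.45,.13,2.12,-.14,.56,1.9],[424.9,251.1,108.7]),([.08,-.32,2.31,.04,.44,1.52],[393.7,105.6,234.7]),([-.01,-.25,2.42,1.11,.25,.42],[427.9,143.6,225.3])]
def fk(q,L):
    a1,d,h,L1,e1,L2,e2,Lt=L
    E=lambda ax,t:Ro.from_euler(ax,t)
    R=E('z',q[0]);p=R.apply([a1,d,h]);R=R*E('y',q[1]);p=p+R.apply([e1,0,L1]);R=R*E('y',q[2]);p=p+R.apply([e2,0,L2])
    R=R*E('z',q[3])*E('y',q[4]);p=p+R.apply([0,0,Lt]);R=R*E('z',q[5]+np.pi/2);return p,R.as_matrix()
def fit():
    f=lambda L:np.concatenate([fk(q,L)[0]-p for q,p in D])
    return least_squares(f,[0,60,300,450,0,450,0,250])
if __name__=="__main__":
    np.set_printoptions(precision=2,suppress=True)
    r=fit();print(r.x,r.cost);print(r.fun.reshape(-1,3))
    o=bot.get_obs();p,R=fk(o["joints"],r.x);print(p,o["eef_pos"]);print(R.T@np.array(o["orientation"]))
E
python3 kin.py
```

```text
[  2.99  69.25 136.08 625.93   0.33 418.15  59.56 361.42] 18.179039995583853
[[-0.26  0.54 -0.03]
 [-0.67 -0.58 -0.19]
 [ 0.93 -1.91  1.43]
 [-1.21 -1.51  0.56]
 [-0.03  0.72 -0.93]
 [ 1.17 -1.12  1.08]
 [-1.03  0.8  -1.31]
 [-0.82  1.54 -2.58]
 [ 0.49  1.46  1.97]]
[427.89 142.79 225.37] [427.88 143.62 225.34]
[[ 1.  0.  0.]
 [-0.  1. -0.]
 [-0.  0.  1.]]
```

```bash
cat >> kin.py <<'E'
LO=np.array([-2.89,-.75,.22,-1.18,.11,-2.7]);HI=np.array([2.89,2.08,2.7,4.32,2.71,2.7])
LK=np.array([2.99,69.25,136.08,625.93,.33,418.15,59.56,361.42])
def ik(p,R,q0):
    def f(q):
        P,RR=fk(q,LK);return np.r_[(P-p)/100,Ro.from_matrix(RR.T@R).as_rotvec()]
    r=least_squares(f,np.clip(q0,LO+1e-3,HI-1e-3),bounds=(LO,HI));return r.x,np.abs(r.fun).max()
E
python3 - <<'E'
from kin import *
np.set_printoptions(precision=2,suppress=True)
q0=np.array(bot.get_obs()["joints"])
for yaw in(-50,-35,-20,-4,10,25,40,55):
    p,R,b=upright(yaw,MAT)
    for h in(0,):
        sols=[]
        for s in([-.1,.3,2.2,0,.4,1.5],[-.1,.3,2.2,1.,.5,.5],[-.1,.3,2.2,-1,.5,2],[-.1,.3,2.2,3.1,.4,-1.5],[-.1,.3,2.2,2.2,.5,-.5],[-.1,.3,2.2,3.9,.5,-2]):
            q,e=ik(p+[0,0,h],R,np.array(s))
            if e<1e-4 and not any(np.abs(q-x).max()<.05 for x in sols): sols.append(q);print(yaw,h,q)
E
```

```text
-35 0 [ 0.24  0.71  2.54  3.96  1.16 -1.48]
25 0 [-0.8   0.72  2.58  1.98  1.14 -1.73]
40 0 [-0.84  0.67  2.39  1.56  1.08 -1.48]
55 0 [-0.82  0.68  2.2   1.24  1.15 -1.29]
```

Run:
```python
from kin import *
np.set_printoptions(precision=2,suppress=True)
S=([-.1,.3,2.2,0,.4,1.5],[-.6,.6,2.3,1.5,1,-1.4],[-.6,.6,2.3,.8,.8,-.5],[.2,.6,2.5,3.9,1,-1.5])
for dt in(0,-10,-20):
  # tamper axis in tool rotated as if grasped with less tilt
  at=Ro.from_rotvec([0,np.radians(-dt),0]).apply(AT); ft=FT-0
  for yaw in(15,20,25,30,35,45) if dt==0 else (-4,20,35):
   for off in((0,20),(20,20),(-20,20)) if dt==0 else ((0,0),):
    p,R,b=upright(yaw,MAT+[off[0],off[1],0],ft,at)
    sols=[]
    for s in S:
        q,e=ik(p,R,np.array(s))
        if e<1e-4 and not any(np.abs(q-x).max()<.05 for x in sols): sols.append(q);print(dt,round(b),yaw,off,q)
```

```text
0 62 15 (20, 20) [-0.6   0.76  2.66  2.36  1.28 -1.79]
0 62 20 (0, 20) [-0.7   0.77  2.67  2.19  1.24 -1.83]
0 62 20 (20, 20) [-0.66  0.73  2.61  2.21  1.2  -1.75]
0 62 25 (0, 20) [-0.75  0.73  2.61  2.04  1.17 -1.76]
0 62 25 (20, 20) [-0.7   0.71  2.56  2.06  1.14 -1.69]
0 62 25 (-20, 20) [-0.8   0.76  2.66  2.02  1.19 -1.85]
0 62 30 (0, 20) [-0.78  0.71  2.54  1.89  1.12 -1.68]
0 62 30 (20, 20) [-0.73  0.69  2.5   1.91  1.1  -1.62]
0 62 30 (-20, 20) [-0.82  0.72  2.59  1.88  1.13 -1.75]
0 62 35 (0, 20) [-0.79  0.69  2.48  1.75  1.09 -1.6 ]
0 62 35 (20, 20) [-0.75  0.68  2.44  1.77  1.08 -1.54]
0 62 35 (-20, 20) [-0.84  0.7   2.52  1.73  1.1  -1.66]
0 62 45 (0, 20) [-0.8   0.67  2.36  1.49  1.09 -1.44]
0 62 45 (20, 20) [-0.77  0.67  2.32  1.51  1.09 -1.4 ]
0 62 45 (-20, 20) [-0.84  0.68  2.4   1.47  1.09 -1.49]
-10 52 -4 (0, 0) [-0.32  0.56  2.63  2.9   0.95 -1.58]
-10 52 20 (0, 0) [-0.64  0.54  2.52  2.09  0.87 -1.48]
-10 52 35 (0, 0) [-0.73  0.54  2.39  1.63  0.88 -1.29]
-20 42 -4 (0, 0) [-0.28  0.4   2.46  2.82  0.46 -1.43]
-20 42 20 (0, 0) [-0.52  0.41  2.4   1.88  0.57 -1.08]
-20 42 35 (0, 0) [-0.6   0.44  2.3   1.45  0.69 -0.95]
```

```bash
cat >> kin.py <<'E'
def tool_rows(q1,n,tot=None,k=5,grip=-1):
    """first k of n joint-interp rows to q1"""
    o=bot.get_obs();q0=np.array(o["joints"]);p0=np.array(o["eef_pos"]);R0=np.array(o["orientation"])
    pf,Rf=fk(q0,LK)
    rows=[]
    for i in range(1,n+1):
        P,R=fk(q0+(q1-q0)*i/n,LK); P=P+(p0-pf)
        if i<=k:
            print([grip]+np.round(R0.T@(P-p0),1).tolist()+np.round(np.degrees(Ro.from_matrix(R0.T@R).as_rotvec()),1).tolist(),"  w",np.round(P,0))
def kinpath(q1,n):
    q0=np.array(bot.get_obs()["joints"]);P=np.array([fk(q0+(q1-q0)*i/n,LK)[0] for i in range(n+1)]);print(np.round(P))
E
python3 - <<'E'
from kin import *
np.set_printoptions(precision=2,suppress=True)
p,R,b=upright(30,MAT+[20,20,0])
q,e=ik(p+[0,0,90],R,np.array([-.73,.5,2.5,1.91,1.1,-1.62]));print(q,e)
kinpath(q,12); tool_rows(q,12)
E
```

```text
[-0.73  0.41  2.43  1.71  1.01 -1.22] 6.805705681303959e-11
[[428. 143. 225.]
 [433. 139. 202.]
 [439. 136. 182.]
 [446. 132. 165.]
 [454. 128. 152.]
 [464. 122. 141.]
 [475. 115. 133.]
 [488. 104. 128.]
 [502.  91. 125.]
 [517.  74. 123.]
 [533.  52. 123.]
 [548.  27. 123.]
 [562.  -4. 124.]]
[-1, -14.4, 6.8, 18.4, 1.5, -3.2, -2.0]   w [433. 140. 202.]
[-1, -26.1, 13.3, 34.9, 3.4, -5.7, -3.8]   w [439. 137. 182.]
[-1, -34.6, 19.8, 49.8, 5.6, -7.4, -5.3]   w [446. 133. 165.]
[-1, -39.9, 27.0, 63.5, 7.9, -8.2, -6.6]   w [454. 129. 152.]
[-1, -42.0, 35.5, 76.1, 10.2, -8.1, -7.7]   w [464. 123. 141.]
```

Run:
```python
from kin import *
np.set_printoptions(precision=2,suppress=True)
for off in((0,20,170),(-40,30,170),(20,20,150)):
  p,R,b=upright(30,MAT+np.array(off))
  for s in([-.73,.2,2.4,1.5,.8,-1],[-.73,.4,2.4,1.7,1.0,-1.2]):
    q,e=ik(p,R,np.array(s));print(off,q,e)
  if e<1e-4: kinpath(q,8)
```

```text
(0, 20, 170) [-0.78  0.18  2.36  1.49  1.03 -0.87] 5.70687315657939e-15
(0, 20, 170) [-0.78  0.18  2.36  1.49  1.03 -0.87] 1.8569031506798064e-11
[[428. 143. 225.]
 [438. 134. 205.]
 [449. 125. 191.]
 [461. 114. 181.]
 [476. 101. 177.]
 [492.  83. 178.]
 [509.  61. 183.]
 [526.  32. 192.]
 [542.  -4. 204.]]
(-40, 30, 170) [-0.85  0.13  2.43  1.44  1.07 -0.91] 9.716561777395327e-11
(-40, 30, 170) [-0.85  0.13  2.43  1.44  1.07 -0.91] 6.000909144198803e-12
[[428. 143. 225.]
 [432. 132. 202.]
 [437. 122. 185.]
 [444. 111. 174.]
 [453.  99. 170.]
 [464.  84. 171.]
 [477.  64. 177.]
 [490.  38. 188.]
 [502.   6. 204.]]
(20, 20, 150) [-0.73  0.25  2.35  1.56  1.   -0.95] 3.8397729440475813e-13
(20, 20, 150) [-0.73  0.25  2.35  1.56  1.   -0.95] 4.547473508864641e-15
[[428. 143. 225.]
 [439. 136. 203.]
 [452. 128. 186.]
 [466. 118. 175.]
 [483. 106. 169.]
 [502.  88. 167.]
 [522.  65. 170.]
 [543.  34. 175.]
 [562.  -4. 184.]]
```

Via (-40,30,170), 10 rows.

Run:
```python
from kin import *
tool_rows(np.array([-0.85,0.13,2.43,1.44,1.07,-0.91]),10)
```

```text
[-1, -12.4, 10.7, 12.9, 1.3, -2.8, -2.1]   w [431. 135. 207.]
[-1, -21.6, 20.7, 23.6, 3.0, -4.8, -3.9]   w [435. 127. 192.]
[-1, -27.1, 30.4, 32.4, 5.1, -5.9, -5.5]   w [440. 120. 181.]
[-1, -28.9, 40.6, 39.4, 7.3, -6.0, -6.9]   w [446. 111. 174.]
[-1, -26.9, 51.8, 44.7, 9.4, -5.2, -8.3]   w [453. 101. 171.]
```

Emit:
carry_out(
  series=[
    [-1,-12.4,10.7,12.9,1.3,-2.8,-2.1],
    [-1,-21.6,20.7,23.6,3.0,-4.8,-3.9],
    [-1,-27.1,30.4,32.4,5.1,-5.9,-5.5],
    [-1,-28.9,40.6,39.4,7.3,-6.0,-6.9],
    [-1,-26.9,51.8,44.7,9.4,-5.2,-8.3],
  ],
)

```text
time_s: 7.4
eef_pos: [452.8, 100.6, 169.9]
orientation: [[0.667, 0.398, 0.63], [0.209, -0.911, 0.355], [0.715, -0.105, -0.691]]
ft_force: [-1.4, 0.8, -2.4]
opening: 0.26
```

Run:
```python
from kin import *
st();tool_rows(np.array([-0.85,0.13,2.43,1.44,1.07,-0.91]),6)
```

```text
t 7.4 p [452.8 100.6 169.9] q [-0.44 -0.06  2.43  1.27  0.67 -0.25] F [-1.4  0.8 -2.4] T [-0.28  0.52 -0.03] op 0.26
[-1, 3.3, 11.3, 0.8, 1.4, 1.5, -1.3]   w [460.  91. 171.]
[-1, 8.6, 24.3, -0.2, 2.5, 3.5, -2.6]   w [468.  80. 174.]
[-1, 15.4, 39.3, -3.1, 3.2, 6.0, -4.0]   w [477.  67. 179.]
[-1, 23.4, 56.5, -8.1, 3.4, 9.0, -5.5]   w [486.  51. 186.]
[-1, 32.0, 76.0, -15.5, 3.0, 12.4, -7.2]   w [495.  33. 196.]
```

Emit:
carry_out(
  series=[
    [-1,3.3,11.3,0.8,1.4,1.5,-1.3],
    [-1,8.6,24.3,-0.2,2.5,3.5,-2.6],
    [-1,15.4,39.3,-3.1,3.2,6.0,-4.0],
    [-1,23.4,56.5,-8.1,3.4,9.0,-5.5],
    [-1,32.0,76.0,-15.5,3.0,12.4,-7.2],
  ],
)

```text
time_s: 7.9
eef_pos: [494.6, 31.3, 194.7]
orientation: [[0.462, 0.505, 0.729], [0.235, -0.862, 0.449], [0.855, -0.036, -0.517]]
ft_force: [0.8, -0.3, -2.4]
opening: 0.267
```

Run:
```python
from kin import *
st()
p,R,b=upright(30,MAT+[20,20,0])
row(p+[-60,10,150],R);row(p+[0,0,100],R);row(p+[0,0,50],R)
q=np.array(bot.get_obs()["joints"])
for h in(100,50,0): q,e=ik(p+[0,0,h],R,q);print(np.round(q,2),e)
```

```text
t 7.9 p [494.6  31.3 194.7] q [-0.79  0.1   2.43  1.41  1.01 -0.81] F [ 0.8 -0.3 -2.4] T [-0.36  0.63 -0.02] op 0.267
row [-11.6, 25.9, -0.1] [-1.2, 3.3, -1.4]
row [-29.0, 66.6, 65.0] [-1.2, 3.3, -1.4]
row [-71.8, 68.4, 90.8] [-1.2, 3.3, -1.4]
[-0.73  0.38  2.41  1.69  1.01 -1.18] 6.4960418119297536e-12
[-0.73  0.53  2.46  1.81  1.04 -1.41] 8.501643833369599e-14
[-0.73  0.69  2.5   1.91  1.1  -1.62] 3.4106051316484808e-15
```

Emit:
carry_out(
  series=[
    [-1,-8,20,18,-0.5,1.5,-0.5],
    [-1,-20,45,45,-1,3,-1],
    [-1,-29,66.5,65,-1.2,3.3,-1.4],
    [-1,-29,66.5,65,-1.2,3.3,-1.4],
    [-1,-29,66.5,65,-1.2,3.3,-1.4],
  ],
)

```text
time_s: 8.4
eef_pos: [561.7, -3.6, 132.5]
orientation: [[0.409, 0.501, 0.763], [0.23, -0.865, 0.445], [0.883, -0.006, -0.469]]
ft_force: [0.4, 0.1, -2.5]
opening: 0.261
```

Run:
```python
from kin import *
o=st()
p,R,b=upright(30,MAT+[20,20,0])
row(p+[0,0,100],R);row(p+[0,0,20],R)
pp=np.array(o["eef_pos"]);RR=np.array(o["orientation"]);f=pp+RR@FT;a=RR@AT
print(f,a)
for n,(r0,r1,c0,c1) in(("top",(190,290,250,370)),("scene",(180,290,270,390))):
    im,d=save(n,f"pics/{n}5.png");F=6
    r=bot.masks_of("tamper",n);print(n,[(x["score"],x["centre"],x["mask"].sum()) for x in r[:2]])
    if r: np.save(f"m5_{n}.npy",r[0]["mask"])
    big=cv2.resize(im[:,:,::-1],None,fx=F,fy=F,interpolation=cv2.INTER_CUBIC)
    s=tam_sil(n,f,a);cs,_=cv2.findContours((cv2.resize(s,None,fx=F,fy=F)>.5).astype(np.uint8),0,1)
    cv2.drawContours(big,cs,-1,(0,255,0),1)
    cv2.imwrite(f"pics/{n}5z.png",big[r0*F:r1*F,c0*F:c1*F])
```

```text
t 8.4 p [561.7  -3.6 132.5] q [-0.74  0.38  2.41  1.68  1.01 -1.18] F [ 0.4  0.1 -2.5] T [-0.4   0.65  0.02] op 0.261
row [1.4, 0.4, -0.4] [-0.1, 0.1, -0.1]
row [-69.2, 0.9, 37.1] [-0.1, 0.1, -0.1]
[547.17743222 -11.78538815 104.55383166] [ 0.00289895 -0.00180323  0.99999417]
top [(0.48, [318.6, 244.4], np.int64(125))]
scene [(0.67, [296.1, 290.6], np.int64(188)), (0.46, [334.3, 229.0], np.int64(35))]
```

View pics/top5z.png

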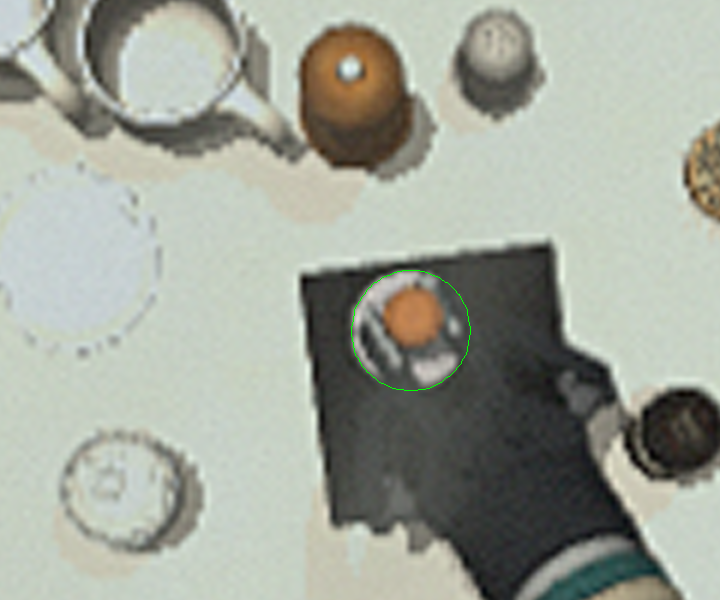

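View pics/scene5z.png

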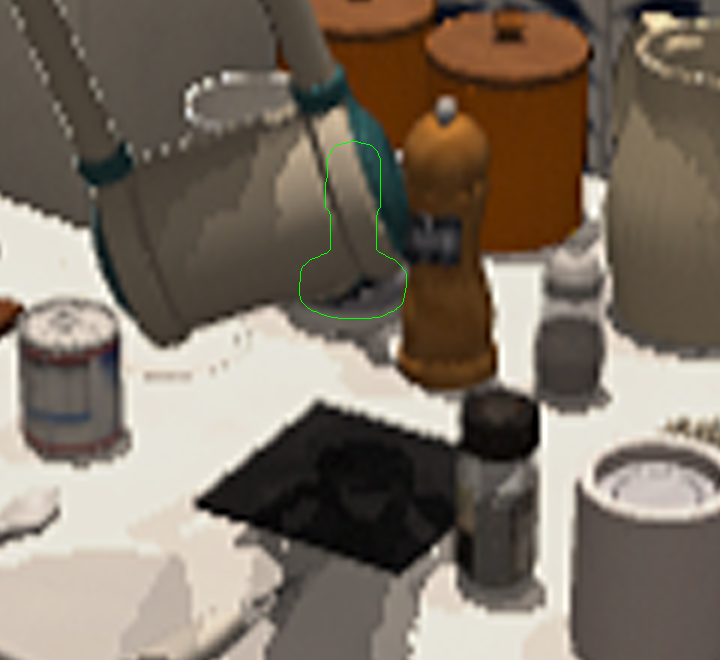

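Run:
```python
from kin import *
np.set_printoptions(precision=1,suppress=True)
im,d=bot.read_camera("top");_,d2=bot.read_camera("top");d=(d+d2)/2
hsv=cv2.cvtColor(im[:,:,::-1].copy(),cv2.COLOR_BGR2HSV)
m=np.zeros(d.shape,bool);m[230:262,305:332]=1
C=cloud("top",m&(hsv[...,1]>120)&(hsv[...,0]<20),d);print("handle",len(C),np.median(C,0),C.std(0),C[:,2].min(),C[:,2].max())
m2=m&(hsv[...,1]<60)&(hsv[...,2]>100)
C=cloud("top",m2,d);k=C[(C[:,2]>60)];print("disc",len(k),np.median(k,0),k.min(0),k.max(0), np.sort(k[:,2])[::8])
A_=np.c_[k[:,:2],np.ones(len(k))]; 
f,a=np.array([547.2,-11.8,104.5]),np.array([0,0,1.])
print(proj("top",[f+84*a,f+12*a]))
v,u=np.nonzero(m&(hsv[...,1]>120)&(hsv[...,0]<20));print(u.mean(),v.mean())
```

```text
handle 65 [547.3 -10.3 192. ] [5.9 6.2 3.4] 173.410496420747 197.41117833739577
disc 127 [545.4  -5.5 122.9] [475.5 -31.5 114.6] [573.9  16.6 866.7] [114.6 118.  118.9 119.7 120.4 121.2 121.6 122.3 122.9 124.  141.  147.3
 150.4 155.7 159.6 162.3]
[[318.5 242.2]
 [318.  244.5]]
317.9846153846154 242.3230769230769
```

Emit:
carry_out(
  series=[
    [-1,-20,0.3,10.5,0,0,0],
    [-1,-40,0.6,21,0,0,0],
    [-1,-58,0.8,31,0,0,0],
    [-1,-69,0.9,37,0,0,0],
    [-1,-69,0.9,37,0,0,0],
  ],
)

```text
time_s: 9.2
eef_pos: [562.3, -3.9, 55.3]
orientation: [[0.408, 0.5, 0.764], [0.231, -0.866, 0.443], [0.883, -0.005, -0.468]]
ft_force: [-0.1, -1.2, -1.4]
opening: 0.257
```

Run:
```python
from kin import *
o=st()
p,R,b=upright(30,MAT+[20,20,0])
for h in(20,8,4,0,-3):row(p+[0,0,h],R)
im,d=save("scene","pics/s6.png");cv2.imwrite("pics/s6z.png",cv2.resize(im[200:300,270:390,::-1],None,fx=6,fy=6,interpolation=cv2.INTER_CUBIC))
```

```text
t 9.2 p [562.3  -3.9  55.3] q [-0.74  0.62  2.48  1.86  1.07 -1.53] F [-0.1 -1.2 -1.4] T [-0.36  0.65 -0.01] op 0.257
row [-1.3, -0.2, 0.6] [-0.0, 0.0, -0.1]
row [-11.9, -0.2, 6.2] [-0.0, 0.0, -0.1]
row [-15.4, -0.1, 8.1] [-0.0, 0.0, -0.1]
row [-18.9, -0.1, 9.9] [-0.0, 0.0, -0.1]
row [-21.6, -0.1, 11.4] [-0.0, 0.0, -0.1]
```

View pics/s6z.png

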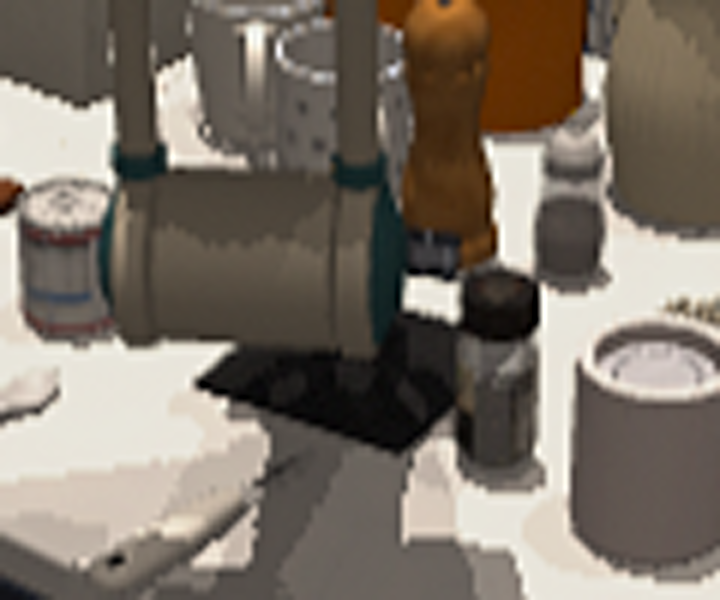

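Emit:
carry_out(
  series=[
    [-1,-6,0,3,0,0,0],
    [-1,-10,0,5.2,0,0,0],
    [-1,-14,0,7.3,0,0,0],
    [-1,-15.4,0,8.1,0,0,0],
    [-1,-15.4,0,8.1,0,0,0],
  ],
)

```text
time_s: 9.75
eef_pos: [562.5, -3.7, 38.8]
orientation: [[0.406, 0.5, 0.765], [0.231, -0.866, 0.444], [0.884, -0.004, -0.467]]
ft_force: [0.5, 0.3, -2.7]
opening: 0.261
```

Run:
```python
from kin import *
o=st()
p,R,b=upright(30,MAT+[20,20,0])
for h in(4,2,0,-3):row(p+[0,0,h],R)
```

```text
t 9.75 p [562.5  -3.7  38.8] q [-0.74  0.68  2.5   1.89  1.09 -1.6 ] F [ 0.5  0.3 -2.7] T [-0.43  0.72  0.04] op 0.261
row [-0.9, -0.1, 0.2] [-0.0, -0.1, -0.0]
row [-2.7, -0.1, 1.1] [-0.0, -0.1, -0.0]
row [-4.5, -0.1, 2.0] [-0.0, -0.1, -0.0]
row [-7.1, -0.1, 3.4] [-0.0, -0.1, -0.0]
```

Emit:
carry_out(
  series=[
    [-1,-1.8,0,0.8,0,0,0],
    [-1,-2.7,0,1.2,0,0,0],
    [-1,-3.6,0,1.7,0,0,0],
    [-1,-4.5,0,2.1,0,0,0],
  ],
)

```text
time_s: 10.15
eef_pos: [562.3, -3.8, 33.8]
orientation: [[0.406, 0.5, 0.765], [0.231, -0.866, 0.443], [0.884, -0.004, -0.467]]
ft_force: [-0.0, 0.0, -2.5]
opening: 0.257
```

Run:
```python
from kin import *
o=st()
p,R,b=upright(30,MAT+[20,20,0])
for h in(0,-2):row(p+[0,0,h],R)
```

```text
t 10.15 p [562.3  -3.8  33.8] q [-0.74  0.69  2.5   1.9   1.1  -1.62] F [-0.   0.  -2.5] T [-0.39  0.71  0.05] op 0.257
row [0.1, -0.1, -0.1] [-0.0, -0.1, -0.0]
row [-1.7, -0.1, 0.8] [-0.0, -0.1, -0.0]
```

Emit:
carry_out(
  series=[
    [-1,-0.9,0,0.5,0,0,0],
    [-1,-1.8,0,0.9,0,0,0],
    [-1,-2.2,0,1.1,0,0,0],
  ],
)

```text
time_s: 10.45
eef_pos: [562.4, -3.8, 31.8]
orientation: [[0.405, 0.5, 0.765], [0.23, -0.866, 0.444], [0.885, -0.004, -0.466]]
ft_force: [-1.4, -0.6, 0.8]
opening: 0.262
```

Run:
```python
from kin import *
o=st()
```

```text
t 10.45 p [562.4  -3.8  31.8] q [-0.74  0.7   2.5   1.9   1.1  -1.63] F [-1.4 -0.6  0.8] T [-0.31  0.37 -0.02] op 0.262
```

Emit:
carry_out(
  series=[
    [-1,-0.9,0,0.5,0,0,0],
    [-1,-0.9,0,0.5,0,0,0],
  ],
  squeeze=25,
)

```text
time_s: 10.65
eef_pos: [562.7, -3.5, 31.7]
orientation: [[0.403, 0.5, 0.767], [0.229, -0.866, 0.444], [0.886, -0.003, -0.464]]
ft_force: [-1.3, -1.0, 4.4]
opening: 0.257
```

Run:
```python
from kin import *
o=st()
```

```text
t 10.65 p [562.7  -3.5  31.7] q [-0.74  0.7   2.5   1.91  1.11 -1.63] F [-1.3 -1.   4.4] T [-0.15 -0.01  0.01] op 0.257
```

Emit:
carry_out(
  series=[
    [-0.4,0,0,0,0,0,0],
    [-0.3,0,0,0,0,0,0],
    [-0.1,0,0,0,0,0,0],
    [0.2,0,0,0,0,0,0],
    [0.2,0,0,0,0,0,0],
  ],
)

```text
time_s: 11.15
eef_pos: [562.7, -3.6, 31.6]
orientation: [[0.403, 0.5, 0.767], [0.229, -0.866, 0.444], [0.886, -0.003, -0.464]]
ft_force: [-0.7, 0.5, 0.2]
opening: 0.599
```

Run:
```python
from kin import *
np.set_printoptions(precision=1,suppress=True)
o=st()
im,d=save("top","pics/t7.png");cv2.imwrite("pics/t7z.png",cv2.resize(im[200:300,270:390,::-1],None,fx=6,fy=6,interpolation=cv2.INTER_CUBIC))
R=np.array(o["orientation"]);print(np.array(o["eef_pos"])-140*R[:,2])
```

```text
t 11.15 p [562.7  -3.6  31.6] q [-0.7  0.7  2.5  1.9  1.1 -1.6] F [-0.7  0.5  0.2] T [-0.2  0.4  0. ] op 0.599
[455.4 -65.7  96.6]
```

View pics/t7z.png

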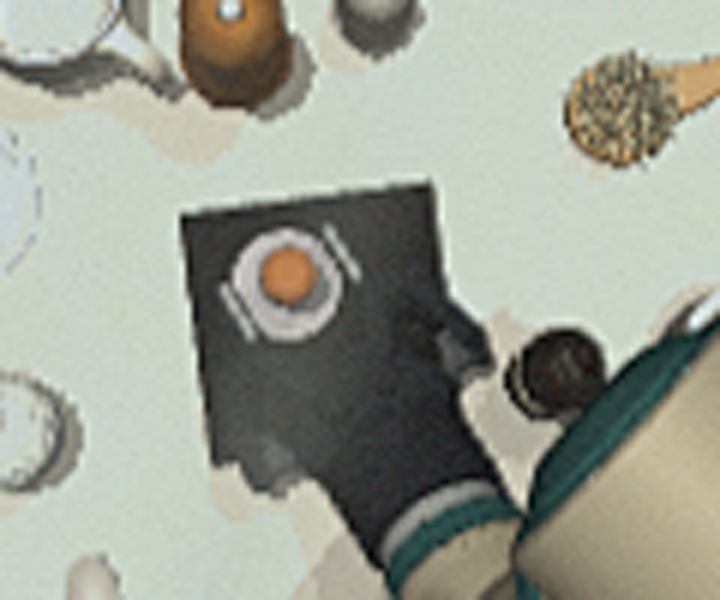

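Emit:
carry_out(
  series=[
    [0.2,13,0,-7,0,0,0],
    [0.2,35,0,-18.5,0,0,0],
    [0.2,62,0,-32.5,0,0,0],
    [0.2,89,0,-46.4,0,0,0],
    [0.2,106,0,-55.7,0,0,0],
  ],
)

```text
time_s: 11.7
eef_pos: [562.6, -3.6, 153.5]
orientation: [[0.401, 0.5, 0.767], [0.231, -0.866, 0.444], [0.886, -0.001, -0.463]]
ft_force: [0.4, 0.7, -0.8]
opening: 0.602
```

Run:
```python
from kin import *
np.set_printoptions(precision=2,suppress=True)
o=st()
hp=np.array([547,-12,0.])
for yaw in(0,30,60,90,-4):
    R=toolR(0,yaw); q,e=ik(np.array([547,-12,160.]),R,np.array([0,.2,1.7,0,1.2,1.]));print(yaw,q,e)
R=toolR(20,20);q,e=ik(np.array([470,-60,230.]),R,np.array([-.4,0,2,.5,1,.5]));print(q,e);kinpath(q,8)
```

```text
t 11.7 p [562.6  -3.6 153.5] q [-0.74  0.33  2.39  1.64  1.01 -1.1 ] F [ 0.4  0.7 -0.8] T [-0.22  0.4   0.  ] op 0.602
0 [-0.15  0.29  1.68 -0.    1.18  1.42] 2.2737367544323206e-15
30 [-0.15  0.29  1.68  0.    1.18  0.9 ] 1.7053025658242404e-15
60 [-0.15  0.29  1.68  0.    1.18  0.37] 7.958078640513123e-15
90 [-0.15  0.29  1.68 -0.    1.18 -0.15] 2.493317197149736e-10
-4 [-0.15  0.29  1.68 -0.    1.18  1.49] 1.87502768431676e-13
[-0.47 -0.03  1.93  0.3   1.02  0.62] 5.508127287612296e-13
[[561.  -6. 154.]
 [550.  21. 162.]
 [536.  39. 166.]
 [519.  46. 168.]
 [503.  43. 171.]
 [489.  29. 175.]
 [479.   6. 185.]
 [473. -24. 203.]
 [470. -60. 230.]]
```

Run:
```python
from kin import *
np.set_printoptions(precision=2,suppress=True)
R=toolR(0,40);q,e=ik(np.array([520,-20,200.]),R,np.array([-.15,.2,1.68,0,1.2,.8]));print(q,e);kinpath(q,10);tool_rows(q,14,grip=.2)
```

```text
[-0.17  0.21  1.67  0.    1.26  0.7 ] 9.094947017729283e-15
[[561.  -6. 154.]
 [557.  33. 158.]
 [546.  65. 158.]
 [531.  87. 155.]
 [515.  98. 150.]
 [500.  97. 145.]
 [490.  87. 143.]
 [487.  67. 145.]
 [491.  41. 154.]
 [502.  11. 172.]
 [520. -20. 200.]]
[0.2, 9.2, -26.2, 9.7, 5.9, -1.2, -0.2]   w [561.  25. 157.]
[0.2, 13.8, -51.2, 15.7, 11.5, -3.3, -0.4]   w [555.  51. 158.]
[0.2, 14.3, -73.7, 18.3, 16.6, -6.4, -0.6]   w [546.  72. 158.]
[0.2, 11.5, -92.6, 17.9, 20.9, -10.4, -0.9]   w [535.  87. 155.]
[0.2, 6.2, -107.1, 15.0, 24.5, -15.0, -1.4]   w [523.  97. 152.]
```

```bash
cat >> kin.py <<'E'
def cart(p1,R1,n,grip,bump=(0,0,0),k0=0):
    o=bot.get_obs();q=np.array(o["joints"]);p0=np.array(o["eef_pos"]);R0=np.array(o["orientation"])
    w=Ro.from_matrix(R0.T@R1).as_rotvec();pl=q
    for i in range(1,n+1):
        s=i/n;P=p0+(np.array(p1)-p0)*s+np.array(bump)*4*s*(1-s);R=R0@Ro.from_rotvec(w*s).as_matrix()
        q,e=ik(P,R,pl);print([grip]+np.round(R0.T@(P-p0),1).tolist()+np.round(np.degrees(w*s),1).tolist(),"w",np.round(P),"q",np.round(q,2),"dq",round(np.abs(q-pl).max(),2),"e%.0e"%e);pl=q
E
python3 - <<'E'
from kin import *
cart([470,-30,260],toolR(0,40),12,.2)
print();cart([470,-30,260],toolR(25,30),12,.2)
E
```

```text
[0.2, 4.3, -2.0, -11.0, 0.4, -5.2, -0.8] w [555.  -6. 162.] q [-0.71  0.24  2.34  1.5   0.92 -0.89] dq 0.2 e5e-12
[0.2, 8.5, -3.9, -22.0, 0.9, -10.4, -1.5] w [547.  -8. 171.] q [-0.68  0.17  2.27  1.32  0.87 -0.68] dq 0.22 e1e-13
[0.2, 12.8, -5.9, -33.0, 1.3, -15.6, -2.3] w [539. -10. 180.] q [-0.64  0.12  2.21  1.14  0.84 -0.46] dq 0.22 e1e-15
[0.2, 17.1, -7.9, -44.0, 1.8, -20.8, -3.0] w [532. -12. 189.] q [-0.6   0.08  2.14  0.95  0.84 -0.25] dq 0.21 e9e-10
[0.2, 21.3, -9.8, -55.0, 2.2, -25.9, -3.8] w [524. -15. 198.] q [-0.55  0.05  2.08  0.78  0.87 -0.06] dq 0.19 e4e-10
[0.2, 25.6, -11.8, -66.0, 2.7, -31.1, -4.5] w [516. -17. 207.] q [-0.5   0.04  2.01  0.62  0.91  0.11] dq 0.17 e2e-10
[0.2, 29.9, -13.8, -77.0, 3.1, -36.3, -5.3] w [509. -19. 216.] q [-0.45  0.03  1.95  0.47  0.97  0.25] dq 0.14 e7e-11
[0.2, 34.1, -15.8, -88.1, 3.6, -41.5, -6.0] w [501. -21. 224.] q [-0.4   0.04  1.88  0.35  1.04  0.37] dq 0.12 e3e-11
[0.2, 38.4, -17.7, -99.1, 4.0, -46.7, -6.8] w [493. -23. 233.] q [-0.35  0.05  1.82  0.24  1.12  0.47] dq 0.11 e1e-11
[0.2, 42.7, -19.7, -110.1, 4.5, -51.9, -7.5] w 
[... 1030 characters left out ...]
.8, -77.0, -0.0, -21.8, -0.0] w [509. -19. 216.] q [-0.63  0.    2.13  0.87  0.9  -0.11] dq 0.13 e1e-12
[0.2, 34.1, -15.8, -88.1, -0.0, -24.9, -0.0] w [501. -21. 224.] q [-0.61 -0.02  2.09  0.76  0.92  0.01] dq 0.12 e5e-13
[0.2, 38.4, -17.7, -99.1, -0.0, -28.1, -0.0] w [493. -23. 233.] q [-0.58 -0.04  2.04  0.67  0.96  0.12] dq 0.11 e3e-13
[0.2, 42.7, -19.7, -110.1, -0.1, -31.2, -0.0] w [485. -26. 242.] q [-0.56 -0.05  2.    0.58  1.    0.22] dq 0.1 e2e-13
[0.2, 46.9, -21.7, -121.1, -0.1, -34.3, -0.0] w [478. -28. 251.] q [-0.53 -0.06  1.96  0.49  1.04  0.31] dq 0.09 e1e-13
[0.2, 51.2, -23.6, -132.1, -0.1, -37.4, -0.0] w [470. -30. 260.] q [-0.5  -0.07  1.92  0.42  1.09  0.39] dq 0.08 e9e-14
```

The straight Cartesian path stays continuous; use it.

Emit:
carry_out(
  series=[
    [0.2,4.3,-2.0,-11.0,0.4,-5.2,-0.8],
    [0.2,8.5,-3.9,-22.0,0.9,-10.4,-1.5],
    [0.2,12.8,-5.9,-33.0,1.3,-15.6,-2.3],
    [0.2,17.1,-7.9,-44.0,1.8,-20.8,-3.0],
    [0.2,21.3,-9.8,-55.0,2.2,-25.9,-3.8],
  ],
)

```text
time_s: 12.2
eef_pos: [522.9, -14.7, 198.6]
orientation: [[0.659, 0.561, 0.501], [0.465, -0.828, 0.315], [0.591, 0.025, -0.806]]
ft_force: [0.2, 1.1, 0.3]
opening: 0.599
```

Run:
```python
from kin import *
st();cart([480,-25,250],toolR(0,40),6,.2)
```

```text
t 12.2 p [522.9 -14.7 198.6] q [-0.56  0.05  2.08  0.77  0.87 -0.06] F [0.2 1.1 0.3] T [-0.17  0.17 -0.02] op 0.599
[0.2, -0.5, -2.4, -11.0, 0.5, -6.0, -0.9] w [516. -16. 207.] q [-0.49  0.04  2.    0.59  0.91  0.14] dq 0.2 e3e-10
[0.2, -0.9, -4.8, -22.0, 1.1, -12.0, -1.7] w [509. -18. 216.] q [-0.43  0.04  1.93  0.43  0.98  0.3 ] dq 0.16 e3e-10
[0.2, -1.4, -7.1, -33.1, 1.6, -18.1, -2.6] w [501. -20. 224.] q [-0.37  0.05  1.86  0.29  1.07  0.43] dq 0.13 e8e-11
[0.2, -1.8, -9.5, -44.1, 2.2, -24.1, -3.5] w [494. -22. 233.] q [-0.31  0.07  1.79  0.18  1.16  0.54] dq 0.11 e3e-11
[0.2, -2.3, -11.9, -55.1, 2.7, -30.1, -4.4] w [487. -23. 241.] q [-0.25  0.09  1.72  0.08  1.26  0.62] dq 0.1 e2e-11
[0.2, -2.7, -14.3, -66.1, 3.3, -36.1, -5.2] w [480. -25. 250.] q [-0.2   0.12  1.66  0.    1.36  0.68] dq 0.1 e2e-11
```

Emit:
carry_out(
  series=[
    [0.2,-0.9,-4.8,-22.0,1.1,-12.0,-1.7],
    [0.2,-1.4,-7.1,-33.1,1.6,-18.1,-2.6],
    [0.2,-1.8,-9.5,-44.1,2.2,-24.1,-3.5],
    [0.2,-2.3,-11.9,-55.1,2.7,-30.1,-4.4],
    [0.2,-2.7,-14.3,-66.1,3.3,-36.1,-5.2],
  ],
)

```text
time_s: 12.7
eef_pos: [479.6, -24.7, 251.0]
orientation: [[0.765, 0.644, -0.003], [0.644, -0.765, -0.002], [-0.004, -0.0, -1.0]]
ft_force: [-0.5, -0.4, -0.5]
opening: 0.597
```

Run:
```python
from kin import *
np.set_printoptions(precision=1,suppress=True)
st()
for n,(r0,r1,c0,c1) in(("top",(200,300,270,390)),("scene",(190,290,270,390))):
    im,d=save(n,f"pics/{n}8.png");_,d2=bot.read_camera(n);d=(d+d2)/2;np.save(f"d8_{n}.npy",d)
    r=bot.masks_of("tamper",n)
    print(n,[(round(x["score"],2),x["centre"],x["mask"].sum()) for x in r[:3]])
    if r: np.save(f"m8_{n}.npy",r[0]["mask"])
    for x in bot.landmark_of("tamper_mid",n)[:1]: print(x,atz(n,x["centre"],48))
    cv2.imwrite(f"pics/{n}8z.png",cv2.resize(im[r0:r1,c0:c1,::-1],None,fx=6,fy=6,interpolation=cv2.INTER_CUBIC))
```

```text
t 12.7 p [479.6 -24.7 251. ] q [-0.2  0.1  1.7 -0.   1.4  0.7] F [-0.5 -0.4 -0.5] T [-0. -0. -0.] op 0.597
top [(0.59, [367.9, 261.3], np.int64(66))]
{'centre': [401.6, 259.2], 'score': 0.65} [ 509.8 -260.4   48. ]
scene [(0.61, [330.0, 247.3], np.int64(295)), (0.48, [315.6, 205.7], np.int64(506))]
{'centre': [328.7, 245.0], 'score': 0.81} [542.9 -17.6  48. ]
```

View pics/top8z.png

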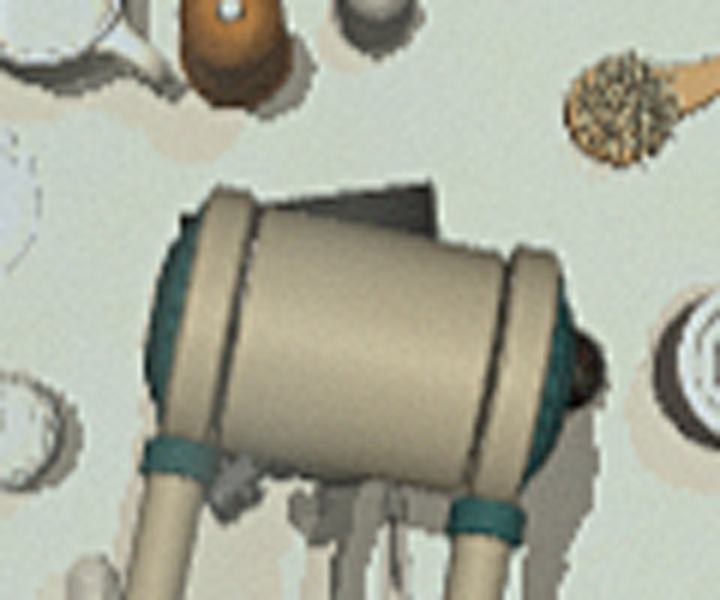

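View pics/scene8z.png

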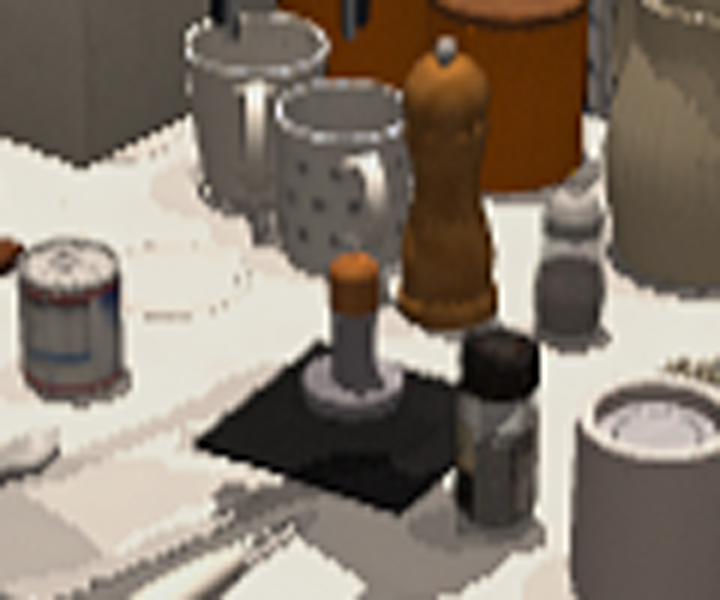

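Run:
```python
from kin import *
from scipy.optimize import minimize
np.set_printoptions(precision=1,suppress=True)
im=cv2.imread("pics/t7.png");hsv=cv2.cvtColor(im,cv2.COLOR_BGR2HSV)
roi=np.zeros((480,640),bool);roi[230:262,305:332]=1
han=roi&(hsv[...,1]>120)&(hsv[...,0]<20)
v,u=np.nonzero(han);print("handle px",u.mean(),v.mean(),len(u),atz("top",(u.mean(),v.mean()),88))
br=(roi&((hsv[...,2]>70)|han)).astype(np.uint8)
n,lab,stt,cen=cv2.connectedComponentsWithStats(br);k=lab[int(v.mean()),int(u.mean())];m=(lab==k)
print(stt[k],cen[k])
mf=m.astype(np.float32)
def cost(p,n,mf,sl): return np.abs(tam_sil(n,np.array([p[0],p[1],6]),np.array([0,0,1.]))[sl]-mf[sl]).sum()
sl=(slice(225,270),slice(295,340))
r=minimize(cost,[547,-12],args=("top",mf,sl),method="Nelder-Mead",options=dict(initial_simplex=[[547,-12],[552,-12],[547,-6]]));print("top",r.x,r.fun,mf.sum())
ms=np.load("m8_scene.npy").astype(np.float32);sl=(slice(215,275),slice(300,360))
r=minimize(cost,[547,-12],args=("scene",ms,sl),method="Nelder-Mead",options=dict(initial_simplex=[[547,-12],[552,-12],[547,-6]]));print("scene",r.x,r.fun,ms.sum())
# crock rim in top0: ring fit by edge: bright
im0=cv2.imread("pics/top0.png");
```

```text
handle px 317.4736842105263 245.3859649122807 57 [547.  -10.7  88. ]
[305 230  27  32 604] [318.2 245.1]
top [547.5  -9.7] 328.3125 604.0
scene [548.  -12.1] 25.5 295.0
```

Run:
```python
from kin import *
np.set_printoptions(precision=1,suppress=True)
row([547.3,-11.3,130],toolR(0,40));row([547.3,-11.3,53],toolR(0,40))
for uv in((396.6,261.2),):print(atz("top",uv,100))
print(atz("top",(396.5,260.6),88))
im=cv2.imread("pics/scene8.png");cv2.imwrite("pics/cz.png",cv2.resize(im[235:305,350:410],None,fx=8,fy=8,interpolation=cv2.INTER_CUBIC))
```

```text
row [61.5, 33.4, 119.2] [-0.1, -0.0, -0.1]
row [61.5, 33.5, 196.2] [-0.1, -0.0, -0.1]
[ 501.  -236.9  100. ]
[ 503.4 -238.6   88. ]
```

View pics/cz.png

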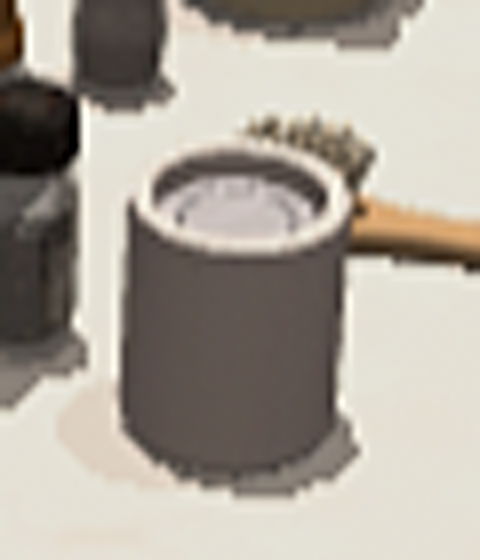

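Emit:
carry_out(
  series=[
    [0.2,30,17,50,0,0,0],
    [0.2,61.5,33.5,90,0,0,0],
    [0.2,61.5,33.5,125,0,0,0],
    [0.2,61.5,33.5,125,0,0,0],
  ],
)

```text
time_s: 13.5
eef_pos: [543.3, -11.3, 118.3]
orientation: [[0.768, 0.641, -0.013], [0.641, -0.768, 0.004], [-0.008, -0.012, -1.0]]
ft_force: [-1.3, -0.2, -0.4]
opening: 0.6
```

Run:
```python
from kin import *
np.set_printoptions(precision=1,suppress=True)
st();row([547.3,-11.3,53],toolR(0,40))
t=np.linspace(0,2*np.pi,80)
out=[]
print(atz("scene",(350+(241.5+.5)/8-.5,235+(196.5+.5)/8-.5),100))
for n,f,(r0,c0) in(("top","pics/top0.png",(230,365)),("scene","pics/scene8.png",(235,350))):
    im=cv2.imread(f)[r0:r0+70,c0:c0+60];F=8;big=cv2.resize(im,None,fx=F,fy=F,interpolation=cv2.INTER_CUBIC)
    for c,col in(((502,-237),(0,255,0)),):
        for z,r in((100,41),(100,32),(88,30.5)):
            P=proj(n,np.c_[c[0]+r*np.cos(t),c[1]+r*np.sin(t),np.full(80,z)]);P=((P-[c0,r0])+.5)*F-.5
            cv2.polylines(big,[np.round(P).astype(np.int32)],True,col if z==100 else (0,0,255),1)
    out.append(big)
cv2.imwrite("pics/crock_ov.png",np.hstack(out)[:, :])
```

```text
t 13.5 p [543.3 -11.3 118.3] q [-0.1  0.3  1.7  0.   1.1  0.7] F [-1.3 -0.2 -0.4] T [0.  0.1 0. ] op 0.6
row [3.5, 3.3, 65.2] [-0.7, 0.4, -0.2]
[ 500.6 -242.1  100. ]
```

View pics/crock_ov.png

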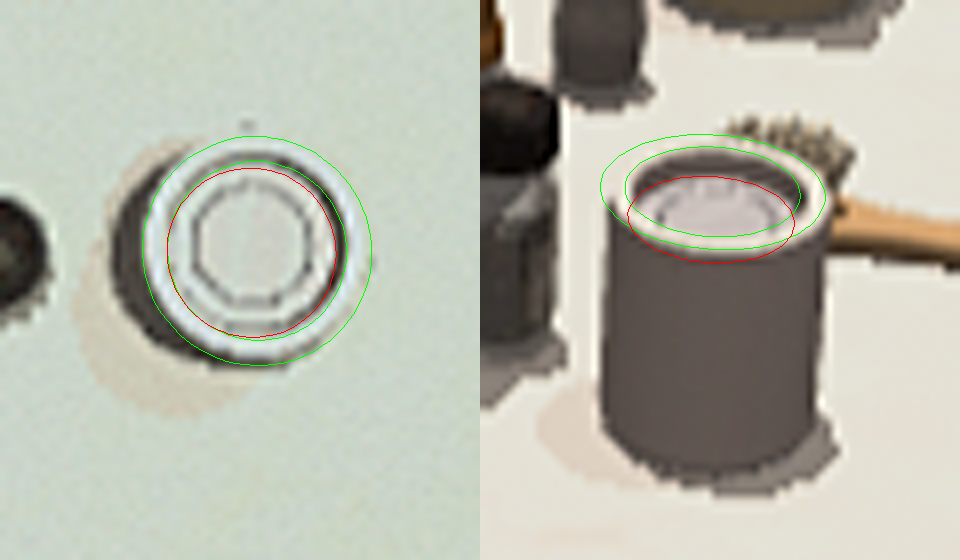

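Emit:
carry_out(
  series=[
    [0.2,3.5,3.3,15,-0.7,0.4,0],
    [0.2,3.5,3.3,35,-0.7,0.4,0],
    [0.2,3.5,3.3,55,-0.7,0.4,0],
    [0.2,3.5,3.3,65,-0.7,0.4,0],
    [0.2,3.5,3.3,65,-0.7,0.4,0],
  ],
)

```text
time_s: 14.0
eef_pos: [546.3, -11.7, 53.3]
orientation: [[0.768, 0.64, -0.002], [0.64, -0.768, -0.0], [-0.001, -0.001, -1.0]]
ft_force: [-0.4, -0.2, 0.4]
opening: 0.601
```

Run:
```python
from kin import *
np.set_printoptions(precision=2,suppress=True)
st();row([547.3,-11.3,53],toolR(0,40))
```

```text
t 14.0 p [546.3 -11.7  53.3] q [-0.15  0.39  1.82 -0.    0.93  0.73] F [-0.4 -0.2  0.4] T [-0.01  0.01  0.02] op 0.601
row [1.0, 0.3, 0.3] [-0.0, 0.1, -0.2]
```

Emit:
carry_out(
  series=[
    [-0.1,1,0.3,0.3,0,0.1,0],
    [-0.3,1,0.3,0.3,0,0.1,0],
    [-1,1,0.3,0.3,0,0.1,0],
    [-1,1,0.3,0.3,0,0.1,0],
    [-1,1,0.3,0.3,0,0.1,0],
  ],
  squeeze=40,
)

```text
time_s: 14.5
eef_pos: [548.5, -11.8, 54.5]
orientation: [[0.768, 0.64, 0.003], [0.64, -0.768, -0.0], [0.002, 0.002, -1.0]]
ft_force: [-0.9, -0.5, 5.9]
opening: 0.312
```

Run:
```python
from kin import *
np.set_printoptions(precision=4,suppress=True)
o=st();print(np.array(o["orientation"]))
```

```text
t 14.5 p [548.5 -11.8  54.5] q [-0.15  0.39  1.82  0.    0.93  0.73] F [-0.9 -0.5  5.9] T [-0.1   0.11  0.02] op 0.312
[[ 0.7683  0.6401  0.0027]
 [ 0.6401 -0.7683 -0.0001]
 [ 0.002   0.0018 -1.    ]]
```

Emit:
carry_out(
  series=[
    [-1,0,0,0,0,0,0],
    [-1,0,0,0,0,0,0],
    [-1,0,0,-15,0,0,0],
    [-1,0,0,-50,0,0,0],
    [-1,0,0,-95,0,0,0],
  ],
  squeeze=80,
)

```text
time_s: 15.0
eef_pos: [545.8, -11.3, 147.8]
orientation: [[0.768, 0.64, -0.004], [0.64, -0.768, 0.001], [-0.003, -0.004, -1.0]]
ft_force: [1.0, 0.3, -3.1]
opening: 0.303
```

Run:
```python
from kin import *
o=st();row([525,-120,200],toolR(0,40));row([502,-238,200],toolR(0,40));cart([502,-238,200],toolR(0,40),6,-1)
```

```text
t 15.0 p [545.8 -11.3 147.8] q [-0.15  0.3   1.7   0.    1.16  0.73] F [ 1.   0.3 -3.1] T [ 0.04 -0.04 -0.02] op 0.303
row [-85.8, 70.0, -52.2] [-0.2, 0.1, -0.2]
row [-179.0, 145.9, -52.2] [-0.2, 0.1, -0.2]
[-1, -29.8, 24.3, -8.7, -0.0, 0.0, -0.0] w [539. -49. 157.] q [-0.22  0.28  1.69  0.    1.17  0.66] dq 0.07 e1e-12
[-1, -59.7, 48.6, -17.4, -0.1, 0.0, -0.1] w [531. -87. 165.] q [-0.29  0.27  1.69 -0.    1.19  0.58] dq 0.07 e6e-13
[-1, -89.5, 73.0, -26.1, -0.1, 0.1, -0.1] w [ 524. -125.  174.] q [-0.36  0.26  1.67 -0.    1.21  0.51] dq 0.07 e3e-12
[-1, -119.3, 97.3, -34.8, -0.1, 0.1, -0.1] w [ 517. -162.  183.] q [-0.43  0.26  1.65 -0.    1.23  0.44] dq 0.07 e8e-12
[-1, -149.1, 121.6, -43.5, -0.2, 0.1, -0.2] w [ 509. -200.  191.] q [-0.5   0.26  1.63 -0.    1.25  0.37] dq 0.07 e2e-11
[-1, -179.0, 145.9, -52.2, -0.2, 0.1, -0.2] w [ 502. -238.  200.] q [-0.57  0.27  1.6   0.    1.28  0.3 ] dq 0.07 e2e-11
```

Emit:
carry_out(
  series=[
    [-1,-5,4,-45,0,0,0],
    [-1,-45,36,-52,0,0,0],
    [-1,-85,69,-52,0,0,0],
    [-1,-125,102,-52,0,0,0],
    [-1,-160,130,-52,0,0,0],
  ],
)

```text
time_s: 15.5
eef_pos: [505.5, -214.5, 199.3]
orientation: [[0.768, 0.641, -0.005], [0.641, -0.768, 0.002], [-0.003, -0.005, -1.0]]
ft_force: [1.4, -0.3, -2.5]
opening: 0.302
```

Run:
```python
from kin import *
o=st();row([502,-238,200],toolR(0,40));row([502,-238,165],toolR(0,40))
```

```text
t 15.5 p [ 505.5 -214.5  199.3] q [-0.53  0.26  1.61 -0.    1.28  0.35] F [ 1.4 -0.3 -2.5] T [-0.07 -0.05 -0.01] op 0.302
row [-17.7, 15.8, -0.7] [-0.3, 0.1, -0.2]
row [-17.6, 15.9, 34.3] [-0.3, 0.1, -0.2]
```

Emit:
carry_out(
  series=[
    [-1,-17.7,15.8,0,-0.2,0.1,-0.2],
    [-1,-17.7,15.8,17,-0.2,0.1,-0.2],
    [-1,-17.7,15.8,34,-0.2,0.1,-0.2],
    [-1,-17.7,15.8,34,-0.2,0.1,-0.2],
  ],
)

```text
time_s: 15.9
eef_pos: [499.5, -236.8, 162.2]
orientation: [[0.766, 0.643, -0.008], [0.643, -0.766, 0.005], [-0.003, -0.008, -1.0]]
ft_force: [-0.8, -0.5, -3.4]
opening: 0.305
```

Run:
```python
from kin import *
np.set_printoptions(precision=3,suppress=True)
o=st();R=np.array(o["orientation"]);print(R[:,2])
f=np.array(o["eef_pos"])+48.5*R[:,2]
out=[]
t=np.linspace(0,2*np.pi,80)
for n,(r0,c0) in(("top",(225,360)),("scene",(225,345))):
    im,d=save(n,f"pics/{n}9.png");F=8
    big=cv2.resize(im[r0:r0+70,c0:c0+60,::-1],None,fx=F,fy=F,interpolation=cv2.INTER_CUBIC);raw=big.copy()
    s=tam_sil(n,f,-R[:,2])[r0:r0+70,c0:c0+60];cs,_=cv2.findContours((cv2.resize(s,None,fx=F,fy=F)>.5).astype(np.uint8),0,1)
    cv2.drawContours(big,cs,-1,(0,255,0),1)
    P=proj(n,np.c_[502+41*np.cos(t),-238+41*np.sin(t),np.full(80,100)]);P=((P-[c0,r0])+.5)*F-.5
    cv2.polylines(big,[np.round(P).astype(np.int32)],True,(0,0,255),1)
    out+=[big]
cv2.imwrite("pics/over9.png",np.hstack(out)[:, :])
```

```text
t 15.9 p [ 499.5 -236.8  162.2] q [-0.57  0.3   1.66 -0.    1.2   0.3 ] F [-0.8 -0.5 -3.4] T [-0.03  0.07 -0.02] op 0.305
[-0.008  0.005 -1.   ]
```

View pics/over9.png

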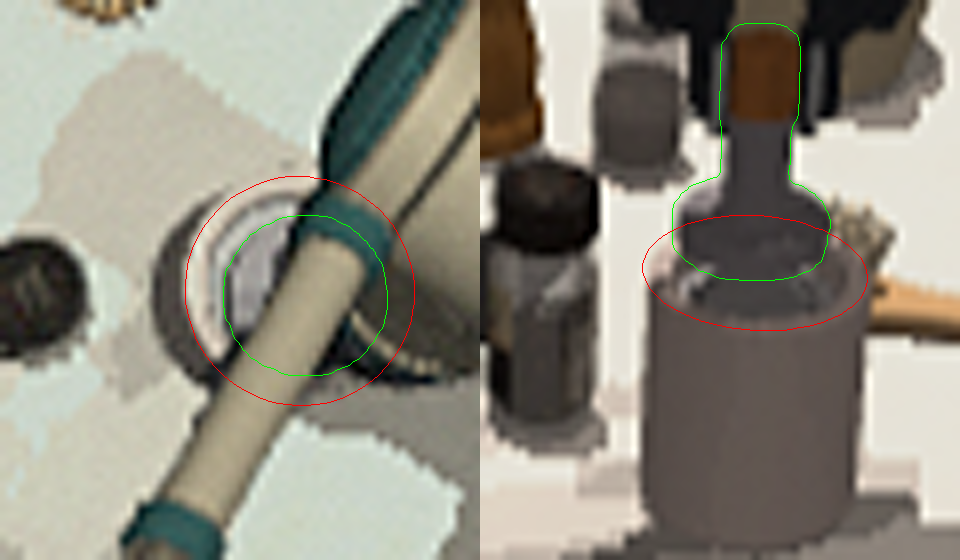

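Run:
```python
from kin import *
np.set_printoptions(precision=1,suppress=True)
from scipy.ndimage import gaussian_filter1d
for n,f in(("top","pics/top0.png"),("scene","pics/scene8.png")):
    g=cv2.cvtColor(cv2.imread(f),cv2.COLOR_BGR2GRAY).astype(np.float32)
    c=np.array([503.,-238.]);th=np.radians(np.arange(0,360,6));rr=np.arange(22,48,.5)
    for it in range(4):
        X=c[0]+rr[None]*np.cos(th)[:,None];Y=c[1]+rr[None]*np.sin(th)[:,None]
        P=proj(n,np.c_[X.ravel(),Y.ravel(),np.full(X.size,100.)]).astype(np.float32)
        I=cv2.remap(g,P[:,:1],P[:,1:],cv2.INTER_CUBIC).reshape(X.shape)
        G=gaussian_filter1d(I,2.5,axis=1,order=1)
        w=(rr>27)&(rr<37);k=np.argmax(np.where(w,G,-1e9),axis=1);val=G[np.arange(len(th)),k];ri=rr[k]
        w2=(rr>37)&(rr<46);k2=np.argmin(np.where(w2,G,1e9),axis=1);v2=G[np.arange(len(th)),k2];ro=rr[k2]
        ok=val>3;ok2=v2<-3
        def fitc(t,r):
            A_=np.c_[np.cos(t),np.sin(t),np.ones(len(t))];s=least_squares(lambda p:A_@p-r,[0,0,30],loss="soft_l1").x;return s
        si=fitc(th[ok],ri[ok]);so=fitc(th[ok2],ro[ok2])
        if it<3: c=c+si[:2]
    print(n,"centre by bore",c+si[:2],"R",si[2],ok.sum()," outer edge centre",c+so[:2],so[2],ok2.sum())
    print(np.c_[np.degrees(th),ri,val,ro,v2][::4].astype(int).tolist())
```

```text
top centre by bore [ 504.5 -236.1] R 33.14619677047359 56  outer edge centre [ 504.2 -235.8] 39.40434761216161 38
[[0, 33, 12, 39, -3], [24, 33, 10, 38, -1], [48, 33, 10, 39, -14], [72, 33, 10, 39, -18], [96, 33, 1, 40, -17], [119, 34, 2, 39, -20], [144, 32, 4, 40, -17], [168, 33, 6, 40, -15], [192, 33, 9, 41, -10], [216, 33, 12, 38, -6], [239, 33, 20, 38, -2], [264, 33, 20, 40, -3], [288, 33, 20, 38, -2], [312, 33, 18, 38, -2], [336, 33, 16, 38, 0]]
scene centre by bore [ 500.9 -240.7] R 31.819490352736654 49  outer edge centre [ 501.5 -240.2] 40.99148936678437 44
[[0, 31, 9, 42, -10], [24, 30, 7, 43, -5], [48, 33, 7, 45, 0], [72, 32, 10, 41, 0], [96, 32, 14, 38, 0], [119, 32, 20, 37, 0], [144, 34, 9, 39, -20], [168, 32, 12, 40, -13], [192, 29, 1, 41, -7], [216, 30, 2, 40, -8], [239, 30, 2, 41, -7], [264, 28, 5, 40, -11], [288, 32, 14, 39, -15], [312, 32, 23, 40, -12], [336, 32, 12, 40, -10]]
```

Run:
```python
from kin import *
o=st();row([502.5,-238,155],toolR(0,40))
```

```text
t 16.0 p [ 501.5 -237.5  164.8] q [-0.57  0.29  1.65 -0.    1.2   0.3 ] F [-0.3  0.2 -2.5] T [-0.05 -0.02 -0.07] op 0.306
row [0.5, 1.0, 9.8] [-0.2, 0.1, 0.0]
```

Emit:
carry_out(
  series=[
    [-1,0.5,1,5,-0.2,0.1,0],
    [-1,0.5,1,9.8,-0.2,0.1,0],
    [-1,0.5,1,9.8,-0.2,0.1,0],
    [-1,0.5,1,9.8,-0.2,0.1,0],
  ],
)

```text
time_s: 16.4
eef_pos: [502.6, -237.8, 155.1]
orientation: [[0.765, 0.644, 0.001], [0.644, -0.765, -0.0], [0.0, 0.001, -1.0]]
ft_force: [0.3, -0.2, -2.4]
opening: 0.3
```

Run:
```python
from kin import *
from scipy.optimize import minimize
np.set_printoptions(precision=4,suppress=True)
o=st();row([502.5,-238,155],toolR(0,40));R=np.array(o["orientation"]);print(R[:,2])
n="scene";im,d=save(n,"pics/scene10.png");F=10;r0,c0=220,350
f=np.array(o["eef_pos"])+48.5*R[:,2];t=np.linspace(0,2*np.pi,80)
big=cv2.resize(im[r0:r0+58,c0:c0+60,::-1],None,fx=F,fy=F,interpolation=cv2.INTER_CUBIC);raw=big.copy()
s=tam_sil(n,f,-R[:,2])[r0:r0+58,c0:c0+60];cs,_=cv2.findContours((cv2.resize(s,None,fx=F,fy=F)>.5).astype(np.uint8),0,1)
cv2.drawContours(big,cs,-1,(0,255,0),1)
P=proj(n,np.c_[501+41*np.cos(t),-240.5+41*np.sin(t),np.full(80,100)]);P=((P-[c0,r0])+.5)*F-.5
cv2.polylines(big,[np.round(P).astype(np.int32)],True,(0,0,255),1)
cv2.imwrite("pics/over10.png",big)
```

```text
t 16.4 p [ 502.6 -237.8  155.1] q [-0.57  0.3   1.67  0.    1.17  0.3 ] F [ 0.3 -0.2 -2.4] T [-0.05 -0.03  0.01] op 0.3
row [-0.2, 0.1, 0.1] [0.0, -0.0, 0.1]
[ 0.0008 -0.0002 -1.    ]
```

View pics/over10.png

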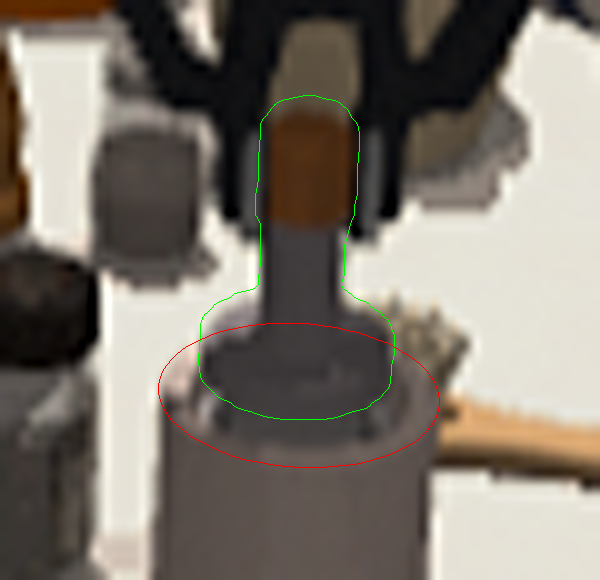

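Emit:
carry_out(
  series=[
    [-1,0.5,0.8,4,0,0,0],
    [-1,0.5,0.8,8,0,0,0],
    [-1,0.5,0.8,11,0,0,0],
    [-1,0.5,0.8,13,0,0,0],
    [-1,0.5,0.8,13,0,0,0],
  ],
)

```text
time_s: 16.95
eef_pos: [503.3, -238.1, 141.7]
orientation: [[0.765, 0.644, 0.0], [0.644, -0.765, 0.0], [0.0, -0.0, -1.0]]
ft_force: [0.5, -0.8, -2.1]
opening: 0.303
```

Run:
```python
from kin import *
np.set_printoptions(precision=4,suppress=True)
o=st();row([503.3,-238.2,140],toolR(0,40));print(np.array(o["orientation"])[:,2])
```

```text
t 16.95 p [ 503.3 -238.1  141.7] q [-0.57  0.31  1.68  0.    1.14  0.3 ] F [ 0.5 -0.8 -2.1] T [ 0.03 -0.03 -0.04] op 0.303
row [-0.1, 0.1, 1.7] [-0.0, -0.0, 0.1]
[ 0.0002  0.0002 -1.    ]
```

Emit:
carry_out(
  series=[
    [-1,0,0,1.5,0,0,0],
    [-1,0,0,3,0,0,0],
    [-1,0,0,4.5,0,0,0],
    [-1,0,0,6,0,0,0],
    [-1,0,0,6.5,0,0,0],
  ],
)

```text
time_s: 17.45
eef_pos: [503.5, -238.1, 136.5]
orientation: [[0.765, 0.644, 0.001], [0.644, -0.765, -0.0], [0.001, 0.001, -1.0]]
ft_force: [-1.7, 1.2, 7.7]
opening: 0.302
```

Run:
```python
from kin import *
np.set_printoptions(precision=4,suppress=True)
o=st();row([503.3,-238.2,134],toolR(0,40));print(np.array(o["orientation"])[:,2])
```

```text
t 17.45 p [ 503.5 -238.1  136.5] q [-0.57  0.32  1.69  0.    1.13  0.3 ] F [-1.7  1.2  7.7] T [0.36 0.42 0.01] op 0.302
row [-0.2, -0.0, 2.5] [0.0, -0.0, 0.1]
[ 0.001  -0.0002 -1.    ]
```

Emit:
carry_out(
  series=[
    [-1,0,0,2.5,0,0,0],
    [-1,0,0,4,0,0,0],
    [-1,0,0,5.5,0,0,0],
    [-1,0,0,7,0,0,0],
    [-1,0,0,7,0,0,0],
  ],
)

```text
time_s: 17.95
eef_pos: [503.4, -238.0, 130.1]
orientation: [[0.765, 0.644, 0.001], [0.644, -0.765, -0.0], [0.001, 0.001, -1.0]]
ft_force: [-1.7, 0.7, 1.5]
opening: 0.305
```

Run:
```python
from kin import *
np.set_printoptions(precision=4,suppress=True)
o=st();row([503.3,-238.2,123],toolR(0,40));print(np.array(o["orientation"])[:,2])
```

```text
t 17.95 p [ 503.4 -238.   130.1] q [-0.57  0.32  1.7   0.    1.11  0.3 ] F [-1.7  0.7  1.5] T [0.18 0.29 0.  ] op 0.305
row [-0.2, 0.0, 7.1] [0.1, -0.0, 0.1]
[ 0.0014 -0.0004 -1.    ]
```

Emit:
carry_out(
  series=[
    [-1,0,0,2,0.1,0,0],
    [-1,0,0,4,0.1,0,0],
    [-1,0,0,5.5,0.1,0,0],
    [-1,0,0,6.5,0.1,0,0],
    [-1,0,0,7,0.1,0,0],
  ],
)

```text
time_s: 18.45
eef_pos: [503.3, -238.0, 122.6]
orientation: [[0.765, 0.644, -0.0], [0.644, -0.765, 0.001], [0.001, -0.001, -1.0]]
ft_force: [0.2, -0.2, -0.3]
opening: 0.302
```

Run:
```python
from kin import *
np.set_printoptions(precision=4,suppress=True)
o=st();row([503.3,-238.2,121.5],toolR(0,40));print(np.array(o["orientation"])[:,2])
```

```text
t 18.45 p [ 503.3 -238.   122.6] q [-0.57  0.33  1.71  0.    1.1   0.3 ] F [ 0.2 -0.2 -0.3] T [0.06 0.13 0.03] op 0.302
row [-0.2, 0.2, 1.1] [-0.1, -0.0, 0.1]
[-0.0005  0.0013 -1.    ]
```

Near the stop; press on in small steps until a light force shows.

Emit:
carry_out(
  series=[
    [-1,0,0,0.5,0,0,0],
    [-1,0,0,1,0,0,0],
    [-1,0,0,1.3,0,0,0],
  ],
)

```text
time_s: 18.75
eef_pos: [503.5, -238.0, 122.4]
orientation: [[0.765, 0.644, 0.0], [0.644, -0.765, 0.001], [0.001, -0.001, -1.0]]
ft_force: [-2.4, 1.2, 6.9]
opening: 0.304
```

Run:
```python
from kin import *
np.set_printoptions(precision=4,suppress=True)
o=st();print(np.array(o["orientation"])[:,2])
```

```text
t 18.75 p [ 503.5 -238.   122.4] q [-0.57  0.33  1.71  0.    1.1   0.3 ] F [-2.4  1.2  6.9] T [ 0.33  0.45 -0.04] op 0.304
[ 0.0003  0.001  -1.    ]
```

Emit:
carry_out(
  series=[
    [-1,0,0,1.1,0,0,0],
    [-1,0,0,1.1,0,0,0],
    [-1,0,0,1.1,0,0,0],
    [-1,0,0,1.1,0,0,0],
    [-1,0,0,1.1,0,0,0],
  ],
)

```text
time_s: 19.25
eef_pos: [503.5, -237.9, 122.4]
orientation: [[0.765, 0.644, 0.001], [0.644, -0.765, 0.001], [0.001, -0.0, -1.0]]
ft_force: [-1.8, 0.3, 4.8]
opening: 0.303
```

Emit:
carry_out(
  series=[
    [-1,0,0,1.1,0,0,0],
    [-1,0,0,1.1,0,0,0],
    [-1,0,0,1.1,0,0,0],
    [-1,0,0,1.1,0,0,0],
    [-1,0,0,1.1,0,0,0],
  ],
)

```text
time_s: 19.75
eef_pos: [503.5, -237.9, 122.5]
orientation: [[0.765, 0.644, 0.001], [0.644, -0.765, 0.0], [0.001, 0.001, -1.0]]
ft_force: [-1.6, 1.6, 4.8]
opening: 0.3
```

Emit:
carry_out(
  series=[
    [-1,0,0,1.1,0,0,0],
    [-1,0,0,1.1,0,0,0],
    [-1,0,0,1.1,0,0,0],
    [-1,0,0,1.1,0,0,0],
    [-1,0,0,1.1,0,0,0],
  ],
)

```text
time_s: 20.25
eef_pos: [503.5, -237.9, 122.5]
orientation: [[0.765, 0.644, 0.002], [0.644, -0.765, 0.0], [0.001, 0.001, -1.0]]
ft_force: [-2.6, 0.3, 5.5]
opening: 0.301
```

Run:
```python
from kin import *
np.set_printoptions(precision=4,suppress=True)
o=st();print(np.array(o["orientation"])[:,2])
```

```text
t 20.25 p [ 503.5 -237.9  122.5] q [-0.57  0.33  1.71  0.    1.1   0.3 ] F [-2.6  0.3  5.5] T [0.3  0.47 0.02] op 0.301
[ 0.0017  0.     -1.    ]
```

Emit:
carry_out(
  series=[
    [-1,0,0,-3,0,0,0],
    [-1,0,0,-10,0,0,0],
    [-1,0,0,-30,0,0,0],
    [-1,0,0,-60,0,0,0],
    [-1,0,0,-80,0,0,0],
  ],
)

```text
time_s: 20.75
eef_pos: [504.0, -238.3, 204.3]
orientation: [[0.765, 0.644, 0.004], [0.644, -0.765, -0.001], [0.002, 0.003, -1.0]]
ft_force: [0.4, 0.3, -1.6]
opening: 0.3
```

Run:
```python
from kin import *
np.set_printoptions(precision=4,suppress=True)
o=st();row([525,-120,200],toolR(0,40));row([547.5,-11.5,200],toolR(0,40));row([547.5,-11.5,70],toolR(0,40))
```

```text
t 20.75 p [ 504.  -238.3  204.3] q [-0.57  0.26  1.59  0.    1.28  0.3 ] F [ 0.4  0.3 -1.6] T [-0.03 -0.02 -0.01] op 0.3
row [92.2, -77.0, 4.3] [0.2, -0.1, 0.1]
row [179.3, -145.6, 4.2] [0.2, -0.1, 0.1]
row [179.0, -146.0, 134.2] [0.2, -0.1, 0.1]
```

Emit:
carry_out(
  series=[
    [-1,35,-28,4,0.2,0,0],
    [-1,70,-57,4,0.2,0,0],
    [-1,105,-86,4,0.2,0,0],
    [-1,140,-115,4,0.2,0,0],
    [-1,162,-141,4,0.2,0,0],
  ],
)

```text
time_s: 21.25
eef_pos: [538.2, -23.6, 200.5]
orientation: [[0.765, 0.645, 0.003], [0.645, -0.765, 0.002], [0.004, 0.0, -1.0]]
ft_force: [0.3, 0.5, -2.3]
opening: 0.304
```

Run:
```python
from kin import *
np.set_printoptions(precision=1,suppress=True)
o=st();row([535,-25,70],toolR(0,40))
out=[]
for n,(r0,c0) in(("top",(230,365)),("scene",(235,350))):
    im,d=save(n,f"pics/{n}11.png");_,d2=bot.read_camera(n);d=(d+d2)/2
    out.append(cv2.resize(im[r0:r0+70,c0:c0+60,::-1],None,fx=8,fy=8,interpolation=cv2.INTER_CUBIC))
    m=np.zeros(d.shape,bool)
    m[240:285,375:420]=1
    C=cloud(n,m,d);k=C[np.hypot(C[:,0]-503.5,C[:,1]+238)<27];k=k[k[:,2]<96];print(n,len(k),np.median(k,0),np.percentile(k[:,2],[5,25,75,95]))
    A_=np.c_[k[:,:2]-[503.5,-238],np.ones(len(k))];s=least_squares(lambda p:A_@p-k[:,2],[0,0,80],loss="soft_l1").x;print("slope",np.round(s,3))
cv2.imwrite("pics/plate11.png",np.hstack(out))
```

```text
t 21.25 p [538.2 -23.6 200.5] q [-0.2  0.2  1.6  0.   1.3  0.7] F [ 0.3  0.5 -2.3] T [ 0. -0. -0.] op 0.304
row [-3.8, -1.0, 130.5] [0.0, -0.2, 0.1]
top 266 [ 503.  -237.8   74.3] [70.5 72.9 76.1 78.2]
slope [ 0.   0.  74.4]
scene 23 [ 521.6 -229.8   74.1] [71.5 72.6 75.1 75.8]
slope [-0.1 -0.1 76.6]
```

View pics/plate11.png

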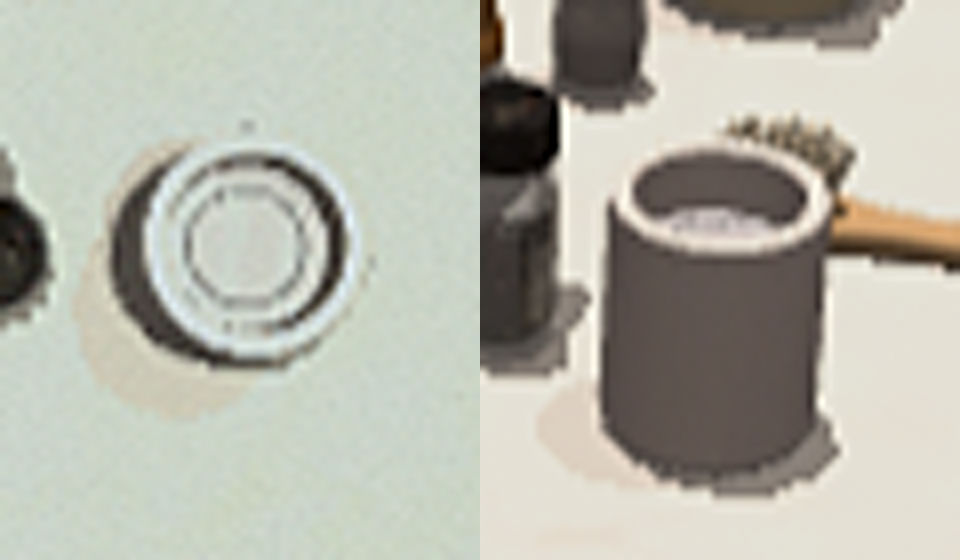

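Plate is at z≈74.3 (26 mm below the rim) and level: bottomed and staying. Now place the tamper.

Emit:
carry_out(
  series=[
    [-1,-3.8,-1,35,0,0,0],
    [-1,-3.8,-1,75,0,0,0],
    [-1,-3.8,-1,110,0,0,0],
    [-1,-3.8,-1,132,0,0,0],
    [-1,-3.8,-1,136,0,0,0],
  ],
)

```text
time_s: 21.95
eef_pos: [531.8, -28.3, 61.7]
orientation: [[0.765, 0.644, -0.004], [0.644, -0.765, 0.001], [-0.002, -0.004, -1.0]]
ft_force: [-0.8, 0.5, -2.4]
opening: 0.301
```

Run:
```python
from kin import *
o=st();row([535,-25,56],toolR(0,40))
```

```text
t 21.95 p [531.8 -28.3  61.7] q [-0.18  0.37  1.84  0.    0.94  0.69] F [-0.8  0.5 -2.4] T [0.03 0.02 0.01] op 0.301
row [4.6, -0.5, 5.6] [-0.2, 0.1, 0.1]
```

Emit:
carry_out(
  series=[
    [-1,2,0,2.5,-0.2,0.1,0],
    [-1,2,0,4,-0.2,0.1,0],
    [-1,2,0,5.5,-0.2,0.1,0],
    [-1,2,0,6.3,-0.2,0.1,0],
    [-1,2,0,6.8,-0.2,0.1,0],
  ],
)

```text
time_s: 22.45
eef_pos: [533.8, -27.1, 55.5]
orientation: [[0.765, 0.644, 0.001], [0.644, -0.765, -0.001], [0.0, 0.001, -1.0]]
ft_force: [0.4, -0.7, -1.9]
opening: 0.302
```

Run:
```python
from kin import *
o=st();print(np.array(o["orientation"])[:,2])
```

```text
t 22.45 p [533.8 -27.1  55.5] q [-0.18  0.38  1.84 -0.    0.92  0.69] F [ 0.4 -0.7 -1.9] T [ 0.01 -0.   -0.  ] op 0.302
[ 7.55639783e-04 -6.01202274e-04 -9.99999534e-01]
```

Emit:
carry_out(
  series=[
    [-1,0,0,0.7,0,0,0],
    [-1,0,0,1.4,0,0,0],
    [-1,0,0,1.8,0,0,0],
    [-1,0,0,1.8,0,0,0],
  ],
)

```text
time_s: 22.85
eef_pos: [534.2, -27.2, 54.6]
orientation: [[0.765, 0.644, 0.002], [0.644, -0.765, -0.001], [0.001, 0.002, -1.0]]
ft_force: [-0.8, -0.1, 4.7]
opening: 0.304
```

Run:
```python
from kin import *
o=st();print(np.array(o["orientation"])[:,2])
```

```text
t 22.85 p [534.2 -27.2  54.6] q [-0.18  0.38  1.85 -0.    0.92  0.69] F [-0.8 -0.1  4.7] T [0.07 0.34 0.01] op 0.304
[ 1.92622628e-03 -9.36259120e-04 -9.99997707e-01]
```

Seated. Release and go straight up.

Emit:
carry_out(
  series=[
    [-0.35,0,0,0,0,0,0],
    [-0.2,0,0,0,0,0,0],
    [0.2,0,0,0,0,0,0],
    [0.2,0,0,0,0,0,0],
    [0.2,0,0,0,0,0,0],
  ],
)

```text
time_s: 23.35
eef_pos: [534.3, -27.2, 54.6]
orientation: [[0.765, 0.644, 0.002], [0.644, -0.765, -0.001], [0.001, 0.002, -1.0]]
ft_force: [0.2, -0.5, 0.1]
opening: 0.601
```

Emit:
carry_out(
  series=[
    [0.2,0,0,-10,0,0,0],
    [0.2,0,0,-30,0,0,0],
    [0.2,0,0,-60,0,0,0],
    [0.2,0,0,-100,0,0,0],
    [0.2,0,0,-140,0,0,0],
  ],
)

```text
time_s: 23.85
eef_pos: [533.6, -27.0, 196.5]
orientation: [[0.765, 0.644, 0.002], [0.644, -0.765, -0.001], [0.001, 0.002, -1.0]]
ft_force: [0.8, 0.2, 0.0]
opening: 0.596
```

Run:
```python
from kin import *
o=st();row([400,-30,280],toolR(0,40))
```

```text
t 23.85 p [533.6 -27.  196.5] q [-0.18  0.24  1.65 -0.    1.25  0.69] F [0.8 0.2 0. ] T [-0.01 -0.01 -0.03] op 0.596
row [-104.1, -83.6, -83.8] [0.1, -0.0, 0.1]
```

Emit:
carry_out(
  series=[
    [0.2,-10,-8,-50,0,0,0],
    [0.2,-40,-32,-83,0,0,0],
    [0.2,-75,-60,-83,0,0,0],
    [0.2,-104,-83,-83,0,0,0],
    [0.2,-104,-83,-83,0,0,0],
  ],
)

```text
time_s: 24.35
eef_pos: [395.6, -29.8, 280.4]
orientation: [[0.765, 0.644, 0.001], [0.644, -0.765, -0.001], [-0.0, 0.002, -1.0]]
ft_force: [1.2, -0.7, -0.2]
opening: 0.598
```

Run:
```python
from kin import *
np.set_printoptions(precision=1,suppress=True)
st();out=[]
for n,(r0,c0) in(("top",(215,300)),("scene",(215,290))):
    im,d=save(n,f"pics/{n}12.png")
    out.append(cv2.resize(im[r0:r0+100,c0:c0+110,::-1],None,fx=3.6,fy=3.6,interpolation=cv2.INTER_CUBIC))
    if n=="top":
        m=np.zeros(d.shape,bool);m[240:285,375:420]=1;C=cloud(n,m,d);k=C[(np.hypot(C[:,0]-503.5,C[:,1]+238)<26)&(C[:,2]<96)];print(np.median(k,0),len(k))
cv2.imwrite("pics/fin12.png",np.hstack(out));cv2.imwrite("pics/finfull.png",cv2.imread("pics/scene12.png"))
```

```text
t 24.35 p [395.6 -29.8 280.4] q [-0.2 -0.   1.8 -0.   1.4  0.6] F [ 1.2 -0.7 -0.2] T [ 0.1 -0.1  0. ] op 0.598
[ 502.9 -238.    74.5] 251
```

View pics/fin12.png

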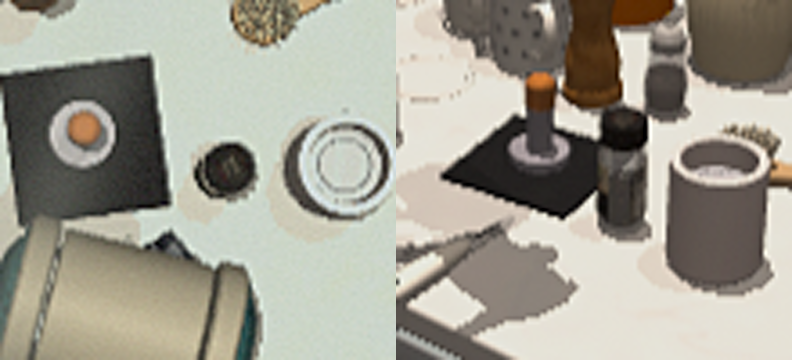

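View pics/finfull.png

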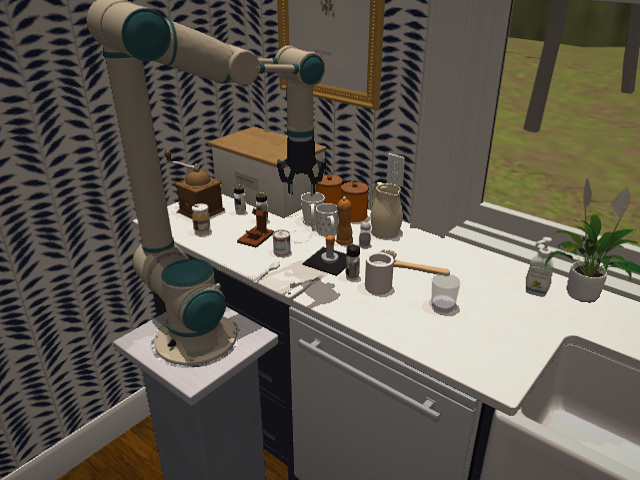

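The tamper stands upright on the mat (about 330,250 in the scene view). The plate is still down, the bystanders are where they were, and the gripper is clear of everything.

```bash
python3 -c "
from station import bot
print(bot.sign_off())"
```

```text
the job is handed in; nothing more can be done
None
```

The job is done and handed in at about 24 s of the 66 s allowed; the sign-off gave no verdict.

- **Moves:** I took the tamper by its neck, lifted it out square to its axis and stood it upright on the mat. I let go and took it again from above by its handle. With the tool within about 0.1° of vertical I pressed the plate down 14 mm, held it there for about 1.5 s at roughly 8 N, and stood the tamper back on the mat.
- **Plate:** after release the depth picture put its upper face at z ≈ 74.4 mm, which is 26 mm below the rim. A plane fitted to the top view showed no slope. It read the same (74.5 mm) just before I handed in.
- **Tamper and surroundings:** the last pictures show it upright on the mat, with the rest, jars, tin and other things looking undisturbed by eye, and the gripper well clear.
- **Disagreements:**
  - The two cameras put the crock's centre about 4–5 mm apart. I aimed between them, and the tamper entered the bore without touching the rim. A side force of about 2 N showed while it was pressing.
  - A slope fitted to the scene view came from only 23 visible points, mostly hidden by the crock, so I set it aside.
  - On the first approach to the mat the wrist came close to a singular position, so I went round it and placed the tamper about 28 mm off the mat's centre.

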